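Pile the antenna boards and pull the height gauge

TASK

Take the steel cover plate off the gauge's sprung carriage and lay it flat on the rubber mat. Stack every antenna board present, patch side up, squarely on the outlined place of the carriage and close the pile with the cover, square on top. Then draw the loaded carriage out by its post until its pointer is in line with the rider's mark, hold it there for two seconds for the reading, and let it back fully home with the pile still square; leave the other things on the bench alone.

Things in the scene. Friction and masses are not known exactly. Their poses are not given: they have to be found in the camera images.
- board1: antenna board: aluminium plate with green laminate and eight square brass patches on its upper face, 50 mm (own x) by 130 mm (own y, the long side) by 14 mm thick, about 0.18 kg; origin at the centre of its underside, z up; lies patch side up. Three to five of the five boards are present
- board2: antenna board: aluminium plate with green laminate and eight square brass patches on its upper face, 50 mm (own x) by 130 mm (own y, the long side) by 14 mm thick, about 0.18 kg; origin at the centre of its underside, z up; lies patch side up. Three to five of the five boards are present
- board3: antenna board: aluminium plate with green laminate and eight square brass patches on its upper face, 50 mm (own x) by 130 mm (own y, the long side) by 14 mm thick, about 0.18 kg; origin at the centre of its underside, z up; lies patch side up. Three to five of the five boards are present
- board4: antenna board: aluminium plate with green laminate and eight square brass patches on its upper face, 50 mm (own x) by 130 mm (own y, the long side) by 14 mm thick, about 0.18 kg; origin at the centre of its underside, z up; lies patch side up. Three to five of the five boards are present
- board5: antenna board: aluminium plate with green laminate and eight square brass patches on its upper face, 50 mm (own x) by 130 mm (own y, the long side) by 14 mm thick, about 0.18 kg; origin at the centre of its underside, z up; lies patch side up. Three to five of the five boards are present
- cover: steel cover plate, 50 mm (own x) by 130 mm (own y) by 8 mm, about 0.28 kg, with a black grip bar on top, 18 mm wide (own x), 60 mm long (own y), standing from 8 to 34 mm above the underside; origin at the centre of the underside. It starts on the carriage's outlined place
- mat: black rubber mat fixed to the bench, 90 mm (own x) by 150 mm (own y), 3 mm thick; origin at the centre of its underside: where the cover is put aside
- pile_place (a point): centre of the black 50 by 130 mm outline on the flat steel top of the carriage, 32 mm above the bench; own y is the long side of the outline and the direction in which the carriage is drawn out. Moves with the carriage. The carriage is 110 mm wide (55 mm either side of this point) and reaches from 75 mm behind it (own -y) to 155 mm ahead of it
- post (a point): centre of the top of the black upright square post, 18 by 18 mm, 70 mm high, that stands on the carriage 138 mm ahead (own +y) of the outline's centre: the handle for pulling
- pointer (a point): tip of the pointer that sticks out sideways (own +x) from the carriage over the scale; moves with the carriage
- rider: small black block, 20 by 14 mm, 22 mm high, fixed on the scale beside the carriage, with a thin white line at its middle: the mark. Origin at the underside, in line with the white line; own y is the pulling direction, so the pointer's y in this frame is 0 when pointer and mark are in line
- slide (a joint): how far the carriage is drawn out (m): 0 fully home against its stop, at most 0.085. A spring pulls it home with 3 N at 0, rising 40 N/m to 6.4 N, with viscous damping of 30 N s/m; released, it runs home by itself in about two seconds. At the mark it reads 0.035 to 0.070
- meter: bystander: yellow multimeter 75 x 150 x 36 mm
- reel: bystander: grey reel, 56 mm across, 40 mm high
- square_board: bystander: small square green board 50 x 50 x 8 mm with a steel can 10 mm high, not one of the antenna boards
- cup: bystander: low white mug, 80 mm across, 68 mm high
- parts_bin: bystander: black open bin 80 x 150 x 50 mm
- driver: bystander: screwdriver
- flask: bystander: small clear jar, 60 mm across, 55 mm high
Things that resemble listed ones, but are neither listed nor needed, are in the scene too. Leave any blue or pink look-alike of the board2 alone.

How it is judged:
On the way, in this order (a step that is already met when the one before it is completed fails the run):
1. the cover lies flat on the rubber mat, let go (horizontal distance between cover and mat below 0.035 m and z of cover in the frame of mat below 0.008 m and angle between cover's own z axis and vertical below 0.08 rad and contact force between the fingers and cover below 0.3 N), for 0.2 s.
2. all boards present are piled squarely on the outline, the cover square on top, all let go and at rest with the carriage home (horizontal distance between each of board1, board2, board3, board4, board5, cover and pile_place below 0.008 m and angle between the y axis of each of board1, board2, board3, board4, board5, cover and the y axis of pile_place, either way round below 0.1 rad and angle between each of board1, board2, board3, board4, board5, cover's own z axis and vertical below 0.06 rad and z of each of board1, board2, board3, board4, board5, cover in the frame of pile_place above -0.004 m and z of cover in the frame of board1 above 0.01 m and z of cover in the frame of board2 above 0.01 m and z of cover in the frame of board3 above 0.01 m and z of cover in the frame of board4 above 0.01 m and z of cover in the frame of board5 above 0.01 m and linear speed of each of board1, board2, board3, board4, board5, cover below 0.02 m/s and contact force between the fingers and board1 below 0.3 N and contact force between the fingers and board2 below 0.3 N and contact force between the fingers and board3 below 0.3 N and contact force between the fingers and board4 below 0.3 N and contact force between the fingers and board5 below 0.3 N and contact force between the fingers and cover below 0.3 N and value of joint slide below 0.004 m), for 0.3 s.
3. the carriage with its square pile is held with the pointer within 3 mm of the rider's mark for a second (horizontal distance between each of board1, board2, board3, board4, board5, cover and pile_place below 0.008 m and angle between the y axis of each of board1, board2, board3, board4, board5, cover and the y axis of pile_place, either way round below 0.1 rad and angle between each of board1, board2, board3, board4, board5, cover's own z axis and vertical below 0.06 rad and z of each of board1, board2, board3, board4, board5, cover in the frame of pile_place above -0.004 m and z of cover in the frame of board1 above 0.01 m and z of cover in the frame of board2 above 0.01 m and z of cover in the frame of board3 above 0.01 m and z of cover in the frame of board4 above 0.01 m and z of cover in the frame of board5 above 0.01 m and y of pointer in the frame of rider between -0.003 and 0.003 m), for 1 s.
At the end, for the whole second after the job is handed in: the carriage is home (within 4 mm of its stop); every board present and the cover on top of them lie flat and patch side up in one pile, each centred within 8 mm of the outline's centre and turned no more than 0.1 rad from it, released and at rest (all of step 2); the robot touches nothing.
It fails at once if a bystander is moved more than 5 cm (distance of any of meter, reel, square_board, cup, parts_bin, driver, flask from where it was at the start of the episode above 0.05 m).
Of board1, board2, board3, board4, board5 only 3 to 5 are there at a start; the rules pass over those that are not, and their reading is None.
At some moment in a run one of cover may be knocked a few centimetres aside while the robot is not near it.
Once in a run the grip may slacken for a moment while it holds something.
It also fails if it takes over 210 s, if anything falls off the work surface, if the arm or the gripper's body presses on something with over 40 N, if the wrist force passes 120 N, or if a joint passes its speed limit or range.

ROBOT

A 6-joint arm with a two-finger parallel gripper is mounted at the origin on the work surface. World frame = base frame: x ahead of the robot, y to its left, z up, the work surface at z = 0. Lengths are in m, angles in rad, forces in N, time in s.
With the tool pointing down it reaches from about 0.3 to 0.875 m from the base axis. Payload 4.2 kg.
Tool frame: the origin (TCP) lies midway between the tips of the shut fingers; the grasp point (between the pads) lies 19 mm behind it; z points along the fingers, y is the line along which they close (so a half turn about z gives the same grasp; the last joint's range is limited). The gripper opens to 85 mm and grips with 20 to 120 N. Pads are 22 mm wide; open, the fingers measure 114 mm over their backs; the gripper's body (76 mm by 85 mm) begins 54 mm behind the grasp point. The pads swing forward as they close: fully open they stand 13 mm farther back than shut.
Start: joints at [-1.368, 0.32, 1.565, -0, 1.257, -0.02], TCP at [0.127, -0.561, 0.231] pointing down, gripper open.
Joint ranges: [-3.11, 3.11], [-0.84, 2.01], [0.21, 2.61], [-1.34, 4.49], [0.05, 2.63], [-2.56, 2.56]. Speed limits (rad/s): [2.57, 2.57, 3.14, 3.14, 3.14, 3.14].

INTERFACE

Orientations are given as a unit quaternion [x, y, z, w].
In Python, from workcell import robot gives the robot as it stands.
- The arm moves only by the tool arm_command, never from a script. Its argument "plan" is a list of rows, each a list of 3 entries, a list of its own where there are three numbers: the turn, a rotation vector about the tool's x, y, z each as a share of 4 degrees, from -1 to 1, then the shift along the tool's x, y, z each as a share of 30 mm, from -1 to 1, then the finger opening in mm, from 0 to 85.4. A call has 1 to 20 rows; each row shifts and turns the commanded pose from where the row before left it, along the tool's axes as they then stand; what a row does not reach is not made up. A row lasts 1/10 s, in which the tool goes at most 50 mm and 8.59 degrees, less where a joint would pass 70% of its speed; a pose out of reach is approached as far as the arm can. A call with a number of a shift or a turn outside -1 to 1 is refused whole. A call with a gripper value outside its range is refused whole. The fingers move at their own pace and stop on an object; "squeeze" is the grip in N (left out, the last holds). Time passes only in rows, so rows that do not move let the fingers close. It gives the time, the measured TCP pose, the force, the opening and the grip force at its end, in the units of the state.
- robot.read_state(): the state, without advancing time (a new reading comes with each control period).
- robot.get_image(name): name is "scene" or "side" or "wrist"; returns (picture, depth): 480x640x3 uint8, red, green, blue; 480x640 float32, m along the optical axis (not along the pixel's ray), 0 where there is no reading.
- robot.get_calibration(name): a dict with "fovy" (degrees; the focal length in pixels is half the picture's height over the tangent of half this angle, whatever the lens; pixels are square), "cx", "cy" (the principal point, pixels), "R" (3x3) and "t" (3): a world point X has camera coordinates R X + t; the wrist camera has in their place "hand_eye" (4x4, takes a point from camera to tool coordinates, whose origin is the TCP and whose axes are the flange's). Camera axes: x right, y down, z forward; pixel columns grow to the right and rows downward; lengths in m; the calibration is good to about 2 mm. A picture is of the moment at which its call begins: read the wrist's pose just before it. get_calibration takes no time and is no camera call.
- robot.job_done(): hands the job in; it is judged then, once.
The state is a dict: "time_s": time; "qpos": joint angles; "qvel": joint speeds; "joint_efforts": joint torques, N m; "position": TCP position; "orientation": TCP orientation; "contact_force": force on the tool from outside, world axes, zero at the start; "torque": the same for the moment, N m; "grip_width": finger opening in m; "finger_force": force on a finger pad.
Only numpy, scipy, OpenCV 4.12 (cv2) and the standard library are available. Lean on these libraries where they do the work, as an engineer would, in place of code of your own. Each camera call takes 0.05 s, during which the arm holds its last target. There are 200 camera calls.

## Working session

There is one attempt and no reset: what is moved stays moved. The work goes in short steps, Python scripts to look and compute and a tool call to move; the robot and the scene stay as the last step left them, time stands still between calls to the robot, and variables do not carry over. Pictures are saved under pics/ and viewed, at most 14 in all, crops included, and the job is handed in when it is done.

Besides the shell and the picture viewer there is one more tool, called after "Request:" by a JSON object that holds its "method" and its "body", one argument or row to a line. arm_command: Moves the arm, as the interface text tells. Its arguments: {"type":"object","properties":{"plan":{"type":"array"},"squeeze":{"type":"number"}},"required":["plan"]}

```bash
ls; mkdir -p pics; python3 - <<'E'
from workcell import robot
import cv2,json
s=robot.read_state();print(s)
for n in("scene","side"):
    im,d=robot.get_image(n);cv2.imwrite(f"pics/{n}0.png",im[:,:,::-1]);c=robot.get_calibration(n);print(n,c)
print(robot.get_calibration("wrist"))
E
```

```text
pics
{'time_s': 0.0, 'qpos': array([-1.36798249e+00,  3.20288567e-01,  1.56569025e+00,  6.34173750e-06,
        1.25741476e+00, -1.99767643e-02]), 'qvel': array([-3.25587524e-05, -1.12567480e-04, -3.84661237e-04,  1.26492058e-04,
        1.65986603e-04,  1.97110743e-03]), 'joint_efforts': array([ 2.53515529e-03, -4.15529251e+01, -2.34163231e+01,  8.21042136e-05,
        8.06249154e-03, -1.25333378e-05]), 'position': array([ 0.12696465, -0.56030631,  0.23047983]), 'orientation': array([ 9.93801663e-01,  1.11164043e-01, -7.92015590e-05, -8.96979531e-04]), 'contact_force': array([-0.51400862,  0.12951002, -0.40889115]), 'torque': array([ 0.00985728, -0.00231123,  0.01686727]), 'finger_force': 0.0, 'grip_width': 0.08541208788262389}
scene {'fovy': 43.067255671458824, 'cx': 315.3985916318743, 'cy': 236.73540842046583, 'R': array([[ 0.62958733,  0.77678712,  0.01488519],
       [ 0.54537084, -0.42821636, -0.72055631],
       [-0.55334477,  0.46177107, -0.69323664]]), 't': array([-0.41800065, -0.19235984,  1.72337086])}
side {'fovy': 42.410980695027654, 'cx': 320.57570951762784, 'cy': 232.591055536439, 'R': array([[ 0.82395895, -0.56620385, -0.0224687 ],
       [-0.36414988, -0.49870992, -0.78656423],
       [ 0.43415033,  0.65627862, -0.61709956]]), 't': array([-0.40388555,  0.32257054,  1.63171884])}
{'fovy': 70.53048777076025, 'cx': 323.159330105874, 'cy': 238.80807008673568, 'hand_eye': array([[-5.51490874e-04, -9.50280092e-01, -3.11395958e-01,
         7.99175637e-02],
       [ 9.99999226e-01, -8.71436389e-04,  8.88316619e-04,
         4.05614001e-04],
       [-1.11551137e-03, -3.11395227e-01,  9.50279837e-01,
        -1.41708903e-01],
       [ 0.00000000e+00,  0.00000000e+00,  0.00000000e+00,
         1.00000000e+00]])}
```

View pics/scene0.png

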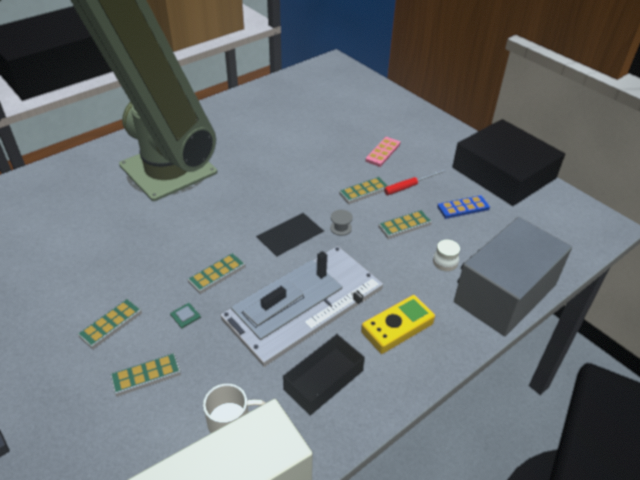

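View pics/side0.png

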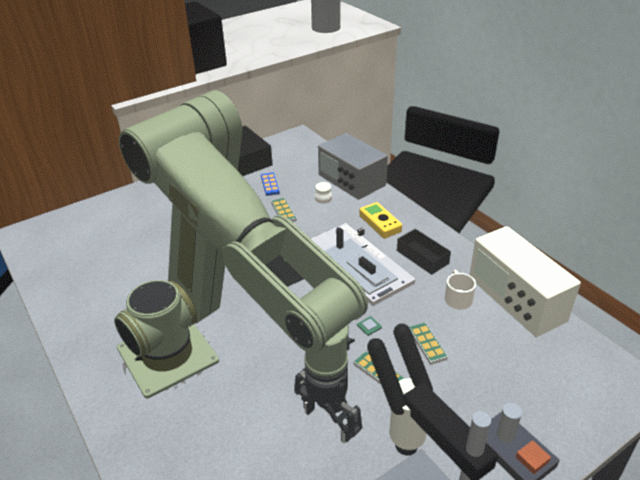

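The scene view shows five green boards near px (110,322), (146,373), (217,272), (363,188) and (405,222). There are also blue and pink look-alikes at (463,206) and (383,150). The mat is at (290,234), the carriage with its cover at (300,300), the post at (322,264) and the rider at (358,296). The side view is partly hidden by the arm; it shows the gauge at (370,265).

```bash
cat > h.py <<'E'
import numpy as np,cv2
from workcell import robot
from scipy.spatial.transform import Rotation as Ro
def cam(n,s=None):
    c=robot.get_calibration(n);f=240/np.tan(np.radians(c["fovy"]/2))
    if n=="wrist":
        s=s or robot.read_state();T=np.eye(4);T[:3,:3]=Ro.from_quat(s["orientation"]).as_matrix();T[:3,3]=s["position"]
        W=T@c["hand_eye"];A,o=W[:3,:3],W[:3,3]
    else: A=c["R"].T;o=-A@c["t"]
    return f,c["cx"],c["cy"],A,o
def cast(C,uv,z):
    f,cx,cy,A,o=C;uv=np.atleast_2d(uv).astype(float)
    d=np.c_[(uv[:,0]-cx)/f,(uv[:,1]-cy)/f,np.ones(len(uv))]@A.T
    return o+d*((z-o[2])/d[:,2])[:,None]
def depthpts(C,uv,D):
    f,cx,cy,A,o=C;uv=np.atleast_2d(uv).astype(int);z=D[uv[:,1],uv[:,0]]
    return o+(np.c_[(uv[:,0]-cx)/f,(uv[:,1]-cy)/f,np.ones(len(uv))]*z[:,None])@A.T
def proj(C,X):
    f,cx,cy,A,o=C;p=(np.atleast_2d(X)-o)@A
    return np.c_[p[:,0]/p[:,2]*f+cx,p[:,1]/p[:,2]*f+cy]
def rect(P):
    """centre, long-side angle (deg, -90..90), (long,short) of plane points"""
    q=cv2.minAreaRect((P[:,:2]*1000).astype(np.float32));b=cv2.boxPoints(q)
    e=[b[1]-b[0],b[2]-b[1]];e.sort(key=np.linalg.norm)
    a=np.degrees(np.arctan2(e[1][1],e[1][0]));a=(a+90)%180-90
    return np.array(q[0])/1000,a,(np.linalg.norm(e[1]),np.linalg.norm(e[0]))
def grab(n,name=None):
    s=robot.read_state();im,D=robot.get_image(n)
    if name: cv2.imwrite(f"pics/{name}.png",im[:,:,::-1])
    return cam(n,s),im,D,cv2.cvtColor(im,cv2.COLOR_RGB2HSV)
def blobs(m,amin=100,k=5):
    m=cv2.morphologyEx(m.astype(np.uint8),cv2.MORPH_CLOSE,np.ones((k,k)))
    n,L,st,ce=cv2.connectedComponentsWithStats(m)
    return [(ce[i],np.argwhere(L==i)[:,::-1],st[i]) for i in range(1,n) if st[i,4]>amin]
def boardmask(H): # green laminate or brass
    h,s,v=H[...,0],H[...,1],H[...,2]
    return (s>70)&(v>40)&(h>12)&(h<95)
E
python3 - <<'E'
from h import *
C,im,D,H=grab("scene")
for c,px,st in blobs(boardmask(H)&(np.arange(480)[:,None]>100)):
    P=depthpts(C,px,D);z=np.median(P[:,2]);hs=np.median(H[px[:,1],px[:,0]],0)
    r=rect(cast(C,px,0.014));print(c.round(),st[4],"z",z.round(4),r[0].round(4),round(r[1],1),np.round(r[2]),hs)
print("black")
m=(H[...,2]<60)
for c,px,st in blobs(m,60,3):
    if not(200<c[0]<400 and 200<c[1]<400):continue
    P=depthpts(C,px,D);r=rect(cast(C,px,np.median(P[:,2])))
    print(c.round(),st[4],"z",np.percentile(P[:,2],[5,50,95]).round(4),r[0].round(4),round(r[1],1),np.round(r[2]))
E
```

```text
[175. 114.] 614 z 0.2701 [-0.2087  0.1545] -12.9 [207.  83.] [36. 68. 60.]
[470. 111.] 1115 z -0.1558 [0.3511 0.8768] 52.4 [214. 161.] [ 14. 127.  67.]
[ 73. 141.] 770 z -0.6777 [-0.2697 -0.1536] -89.9 [308.  43.] [ 13. 141.  98.]
[383. 149.] 209 z 0.0155 [0.319  0.5342] -70.6 [96. 38.] [ 16. 105. 201.]
[363. 188.] 407 z 0.0153 [0.4169 0.3686] 80.6 [122.  40.] [ 29.  95. 139.]
[404. 222.] 504 z 0.0154 [0.5832 0.3596] 76.5 [123.  41.] [ 29.  97. 139.]
[215. 271.] 662 z 0.0152 [ 0.4295 -0.1097] -87.1 [122.  42.] [ 29. 102. 138.]
[398. 323.] 2291 z 0.036 [0.8044 0.1175] 85.4 [166.  89.] [ 27. 190. 192.]
[108. 321.] 871 z 0.0153 [ 0.4129 -0.3705] -79.0 [124.  43.] [ 31. 107. 135.]
[185. 316.] 228 z 0.0084 [ 0.4997 -0.2344] -0.2 [50. 48.] [ 81.  99. 115.]
[144. 372.] 1102 z 0.0152 [ 0.5772 -0.3715] 74.4 [124.  43.] [ 31. 109. 135.]
black
[289. 234.] 1209 z [-0.0001  0.004   0.008 ] [0.4284 0.1086] 88.8 [140.  79.]
[321. 264.] 161 z [0.0442 0.0774 0.1041] [0.6129 0.0575] -39.2 [71. 16.]
[273. 298.] 243 z [0.0484 0.0637 0.0691] [ 0.6151 -0.0784] -86.6 [61. 25.]
[393. 321.] 111 z [0.0374 0.0413 0.0448] [0.8078 0.0949] 51.6 [27. 24.]
[323. 374.] 3360 z [0.0025 0.0149 0.0501] [ 0.8025 -0.0904] -85.5 [169.  97.]
```

Request:
{"method": "arm_command", "body": {
  "plan": [
    [[0, 0, -0.965], [0, 0, 0], 85],
    [[0, 0, -0.965], [0, 0, 0], 85],
    [[0, 0, -0.965], [0, 0, 0], 85],
    [[0, 0, -0.965], [0, 0, 0], 85],
    [[0, 0, -0.965], [0, 0, 0], 85],
    [[0, 0, -0.965], [0, 0, 0], 85],
    [[0, 0, -0.965], [0, 0, 0], 85],
    [[0, 0, -0.965], [0, 0, 0], 85],
    [[0, 0, -0.965], [0, 0, 0], 85],
    [[0, 0, -0.965], [0, 0, 0], 85],
    [[0, 0, -0.965], [0, 0, 0], 85],
    [[0, 0, -0.965], [0, 0, 0], 85],
    [[0, 0, -0.965], [0, 0, 0], 85],
    [[0, 0, -0.965], [0, 0, 0], 85],
    [[0, 0, -0.965], [0, 0, 0], 85],
    [[0, 0, -0.965], [0, 0, 0], 85],
    [[0, 0, -0.965], [0, 0, 0], 85],
    [[0, 0, -0.965], [0, 0, 0], 85],
    [[0, 0, -0.965], [0, 0, 0], 85],
    [[0, 0, -0.965], [0, 0, 0], 85]
  ],
  "squeeze": 40
}}

```text
time_s: 2.15
position: [0.127, -0.5606, 0.231]
orientation: [0.706, 0.708, 0.0, -0.0]
contact_force: [0.1, -0.0, -0.3]
grip_width: 0.0849
finger_force: 0.0
```

Request:
{"method": "arm_command", "body": {
  "plan": [
    [[0, 0, 0], [0.93, 0.79, 0], 85],
    [[0, 0, 0], [0.93, 0.79, 0], 85],
    [[0, 0, 0], [0.93, 0.79, 0], 85],
    [[0, 0, 0], [0.93, 0.79, 0], 85],
    [[0, 0, 0], [0.93, 0.79, 0], 85],
    [[0, 0, 0], [0.93, 0.79, 0], 85],
    [[0, 0, 0], [0.93, 0.79, 0], 85],
    [[0, 0, 0], [0.93, 0.79, 0], 85],
    [[0, 0, 0], [0.93, 0.79, 0], 85],
    [[0, 0, 0], [0.93, 0.79, 0], 85],
    [[0, 0, 0], [0.93, 0.79, 0], 85],
    [[0, 0, 0], [0.93, 0.79, 0], 85],
    [[0, 0, 0], [0.93, 0.79, 0], 85],
    [[0, 0, 0], [0.93, 0.79, 0], 85],
    [[0, 0, 0], [0.93, 0.79, 0], 85],
    [[0, 0, 0], [0.93, 0.79, 0], 85],
    [[0, 0, 0], [0.93, 0.79, 0], 85],
    [[0, 0, 0], [0.93, 0.79, 0], 85],
    [[0, 0, 0], [0.93, 0.79, 0], 85],
    [[0, 0, 0], [0.93, 0.79, 0], 85]
  ]
}}

```text
time_s: 4.15
position: [0.602, -0.0018, 0.231]
orientation: [0.707, 0.707, -0.0, -0.0]
contact_force: [-0.2, -0.2, -0.1]
grip_width: 0.085
finger_force: 0.0
```

```bash
python3 - <<'E'
from h import *
C,im,D,H=grab("wrist","w1");grab("scene","scene1")
for n in ["w1"]: pass
print(C[4])
m=(H[...,2]<60)
for c,px,st in blobs(m,60,3):
    P=depthpts(C,px,D);r=rect(cast(C,px,np.median(P[:,2])))
    print(c.round(),st[4],"z",np.percentile(P[:,2],[5,50,95]).round(4),r[0].round(4),round(r[1],1),np.round(r[2]))
for c,px,st in blobs(boardmask(H)):
    P=depthpts(C,px,D);z=np.median(P[:,2])
    r=rect(cast(C,px,0.014));print(c.round(),st[4],"z",z.round(4),r[0].round(4),round(r[1],1),np.round(r[2]))
E
```

```text
[0.60240755 0.07764541 0.37265554]
[144.  79.] 5999 z [0.0007 0.0021 0.0034] [0.4261 0.1221] -80.2 [115.  75.]
[366. 398.] 61989 z [0.0036 0.3058 0.3241] [0.6012 0.0238] 0.0 [173.  73.]
[541.  82.] 15797 z 0.0349 [0.8117 0.1132] 85.4 [154.  91.]
[174. 284.] 3002 z 0.0137 [ 0.4299 -0.1075] -87.0 [120.  45.]
[241. 374.] 677 z 0.0074 [ 0.4954 -0.225 ] -0.0 [48. 48.]
[634. 402.] 555 z -0.7239 [ 1.0068 -0.2634] -73.9 [102.  21.]
```

View pics/w1.png

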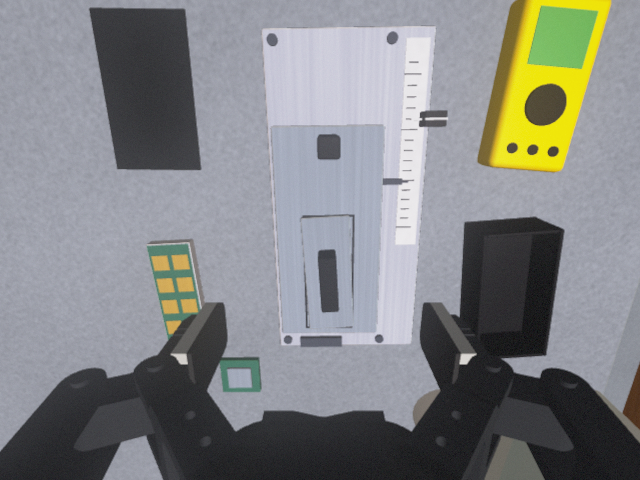

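The wrist view shows the mat at (145,90), post top at (329,146), cover with its bar at (328,280) and pointer tip at about (405,182). The rider mark is at (433,118) and one board is at (170,290).

```bash
python3 - <<'E'
from h import *
C,im,D,H=grab("wrist")
print(H[146,329],H[280,325],H[265,320],H[150,300],H[230,310],H[90,145],H[118,428],H[182,392])
cv2.imwrite("pics/w1crop.png",cv2.resize(im[80:350,240:460,::-1],None,fx=2.7,fy=2.2,interpolation=cv2.INTER_CUBIC))
for t in(55,70,80,90):
  m=(H[...,2]<t)
  for c,px,st in blobs(m,40,1):
    if not(60<c[0]<460 and c[1]<345):continue
    P=depthpts(C,px,D);z=np.median(P[:,2]);r=rect(cast(C,px,z))
    print(t,c.round(),st,"z",np.percentile(P[:,2],[5,50,95]).round(4),r[0].round(4),round(r[1],1),np.round(r[2]))
E
```

```text
[126  15  86] [120  23  79] [115  19  81] [113  28 182] [112  30 189] [126  22  58] [128  11  94] [116  30 118]
70 [145.  85.] [   89    10   107   161 13252] z [0.0007 0.002  0.0034] [0.4258 0.1097] 89.3 [148.  89.]
80 [146.  88.] [   89    10   110   161 14152] z [0.0007 0.002  0.0034] [0.4258 0.1098] 89.3 [148.  89.]
80 [325. 284.] [317 253  19  61 610] z [0.0496 0.0649 0.0662] [ 0.6066 -0.0683] -86.4 [66. 16.]
90 [146.  88.] [   88    10   111   162 14248] z [0.0007 0.002  0.0034] [0.4258 0.1097] 89.3 [149.  89.]
90 [421. 122.] [418 115   7  14  64] z [0.0229 0.0326 0.0411] [0.6963 0.0853] -89.9 [12.  6.]
90 [326. 150.] [316 137  22  25 427] z [0.0995 0.101  0.1023] [0.6062 0.0637] -89.9 [18. 16.]
90 [326. 283.] [ 316  252   20   62 1011] z [0.0526 0.065  0.0663] [ 0.6066 -0.0681] -86.6 [67. 17.]
```

View pics/w1crop.png

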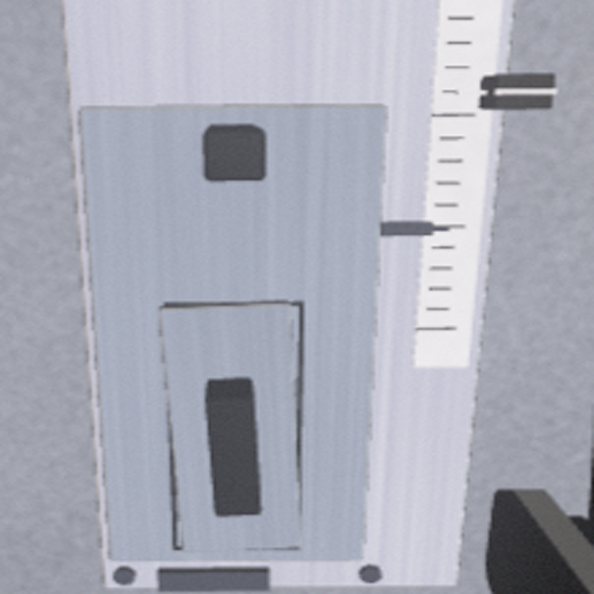

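```bash
python3 - <<'E'
from h import *
C,im,D,H=grab("wrist")
k=np.array([[80,105],[386,103],[362,560],[107,560]])/[2.7,2.2]+[240,80]
P=cast(C,k,.032);print(P.round(4),[np.linalg.norm(P[i]-P[i-1]).round(4) for i in range(4)])
print("dir",np.degrees(np.arctan2(*( (P[0]+P[1]-P[2]-P[3])[[1,0]]))))
m=(H[...,2]<110).astype(np.uint8)
for c,px,st in blobs(m,40,1):
    if not(300<c[0]<460 and c[1]<345):continue
    Q=depthpts(C,px,D);z0=np.percentile(Q[:,2],90);k=abs(Q[:,2]-z0)<.004
    r=rect(cast(C,px[k],Q[k,2].mean()));print(c.round(),st,Q[k,2].mean().round(4),r[0].round(4),round(r[1],2),np.round(r[2]))
# white mark & pointer
sub=H[110:126,412:450,2];print(sub[:, ::4])
E
```

```text
[[ 0.5507  0.0774  0.032 ]
 [ 0.6586  0.0784  0.032 ]
 [ 0.6613 -0.1508  0.032 ]
 [ 0.5515 -0.1511  0.032 ]] [np.float64(0.2285), np.float64(0.1079), np.float64(0.2292), np.float64(0.1098)]
dir 90.42929856245982
[433. 119.] [420 111  28  16 313] 0.0409 [0.7052 0.0857] 0.1 [20. 13.]
[328. 147.] [318 135  22  25 534] 0.1009 [0.606 0.063] -89.89 [17. 16.]
[328. 281.] [ 318  250   20   63 1069] 0.0651 [ 0.6069 -0.0716] -86.52 [60. 17.]
[320. 341.] [300 337  41  10 259] 0.024 [ 0.5984 -0.1661] 0.16 [48. 13.]
[[233 232 232 234 216 178 173 166 153 174]
 [232 232 234 189 143 124 123 115 106 148]
 [232 233 219 110  92  91  89  86  84 151]
 [232 233 186  81  92  89  94  87  85 157]
 [232 233 145  80  92  91  90  89  91 157]
 [233 233 130  82  90  93  88  88  87 167]
 [232 233 132  82  94  90  91  88  87 173]
 [232 234 110  82  93  99 113 111 109 183]
 [233 233 174  79 214 216 214 217 216 207]
 [231 232 224  83 233 233 231 233 232 212]
 [220 225 186  84 174 173 174 166 163 185]
 [228 230 109  82 102 102  99  88  88 173]
 [234 234  79  80  93  92  89  88  87 171]
 [232 234  80  78  91  91  88  88  86 172]
 [233 235  83  82  92  89  90  90  89 171]
 [233 234  82  79  90  88  90  91  87 172]]
```

```bash
cat >> h.py <<'E'
def to(x,y,z,yaw,s=None):
    """print turn total (shares) and shift totals (shares) in tool axes after the turn, from measured pose"""
    s=s or robot.read_state();R=Ro.from_quat(s["orientation"]).as_matrix()
    now=np.degrees(np.arctan2(R[1,0],R[0,0]));a=np.radians(yaw)
    t=np.array([[np.cos(a),np.sin(a),0],[np.sin(a),-np.cos(a),0],[0,0,-1]])
    rv=Ro.from_matrix(R.T@t).as_rotvec(degrees=True)/4
    sh=t.T@(np.array([x,y,z])-s["position"])/.03
    print("turn",rv.round(2),"shift",sh.round(2),"rows>=",np.ceil(np.linalg.norm(sh)/1.3),"yaw",now.round(2))
    return sh
E
python3 - <<'E'
from h import *
to(.607,-.0715,.10,93.5)
C=cam("scene");print(cast(C,[[341,215],[402,184],[390,187],[415,182]],[.04,.015,.015,.015]).round(3))
E
```

```text
turn [-0.03  0.01 -0.86] shift [-2.3   0.05  4.35] rows>= 4.0 yaw 90.05
[[0.484 0.228 0.04 ]
 [0.47  0.462 0.015]
 [0.459 0.427 0.015]
 [0.486 0.496 0.015]]
```

Request:
{"method": "arm_command", "body": {
  "plan": [
    [[0, 0, -0.86], [0, 0, 0], 85],
    [[0, 0, 0], [-0.46, 0.01, 0.87], 85],
    [[0, 0, 0], [-0.46, 0.01, 0.87], 85],
    [[0, 0, 0], [-0.46, 0.01, 0.87], 85],
    [[0, 0, 0], [-0.46, 0.01, 0.87], 85],
    [[0, 0, 0], [-0.46, 0.01, 0.87], 85],
    [[0, 0, 0], [0, 0, 0], 60],
    [[0, 0, 0], [0, 0, 0], 60],
    [[0, 0, 0], [0, 0, 0], 60]
  ]
}}

```text
time_s: 5.25
position: [0.6077, -0.0719, 0.1026]
orientation: [0.686, 0.728, 0.001, 0.001]
contact_force: [-0.4, 0.7, 0.6]
grip_width: 0.0601
finger_force: 0.0
```

```bash
python3 - <<'E'
from h import *
s=robot.read_state();C,im,D,H=grab("wrist")
m=(H[...,2]<110).astype(np.uint8)
for c,px,st in blobs(m,200,1):
    Q=depthpts(C,px,D);z0=np.percentile(Q[:,2],90);k=abs(Q[:,2]-z0)<.004
    if abs(c[0]-320)<60: r=rect(cast(C,px[k],Q[k,2].mean()));print(c.round(),st,Q[k,2].mean().round(4),r[0].round(4),round(r[1],2),np.round(r[2]))
to(.607,-.0715,.044,93.5)
E
```

```text
[336.  18.] [ 316    0   45   39 1471] 0.0883 [0.6063 0.0538] 3.4 [17.  3.]
[365. 214.] [360 157  12 129 317] 0.0315 [ 0.634  -0.0513] -86.61 [86.  4.]
[322. 265.] [ 306  214   32  105 3189] 0.065 [ 0.607  -0.0717] -86.53 [60. 17.]
[283. 303.] [282 252   6  89 211] 0.0316 [ 0.583  -0.1075] -88.81 [69.  4.]
[304. 361.] [ 273  352   64   19 1020] 0.024 [ 0.5989 -0.1656] 0.54 [49. 15.]
turn [ 0.05  0.01 -0.02] shift [ 0.01 -0.03  1.96] rows>= 2.0 yaw 93.41
```

The second wrist position confirms the cover bar to within 1 mm: (0.607, -0.0717), top at z 0.065. Descending to grip it.

Request:
{"method": "arm_command", "body": {
  "plan": [
    [[0, 0, 0], [0, -0.01, 0.48], 60],
    [[0, 0, 0], [0, -0.01, 0.48], 60],
    [[0, 0, 0], [0, -0.01, 0.48], 60],
    [[0, 0, 0], [0, 0, 0.48], 60],
    [[0, 0, 0], [0, 0, 0], 60],
    [[0, 0, 0], [0, 0, 0], 10],
    [[0, 0, 0], [0, 0, 0], 10],
    [[0, 0, 0], [0, 0, 0], 10],
    [[0, 0, 0], [0, 0, 0], 10],
    [[0, 0, 0], [0, 0, 0], 10],
    [[0, 0, 0], [0, 0, 0], 10],
    [[0, 0, 0], [0, 0, 0], 10],
    [[0, 0, 0], [0, 0, 0], 10]
  ],
  "squeeze": 80
}}

```text
time_s: 6.6
position: [0.607, -0.0719, 0.0447]
orientation: [0.686, 0.728, 0.001, 0.001]
contact_force: [-0.6, 1.5, 5.9]
grip_width: 0.0165
finger_force: 79.8
```

```bash
python3 - <<'E'
from h import *
s=robot.read_state();print(s["position"],s["grip_width"],s["finger_force"])
s["position"][2]=.104
to(.4258,.1097,.104,90,s)
E
```

```text
[ 0.60700889 -0.07194028  0.04471022] 0.016461489695246957 79.81274127960205
turn [0.04 0.   0.85] shift [ 6.05 -6.04  0.  ] rows>= 7.0 yaw 93.41
```

Request:
{"method": "arm_command", "body": {
  "plan": [
    [[0, 0, 0], [0, 0, -0.5], 10],
    [[0, 0, 0], [0, 0, -0.5], 10],
    [[0, 0, 0], [0, 0, -0.5], 10],
    [[0, 0, 0.85], [0, 0, -0.5], 10],
    [[0, 0, 0], [0, -1, 0], 10],
    [[0, 0, 0], [0.5, -0.56, 0], 10],
    [[0, 0, 0], [0.5, -0.56, 0], 10],
    [[0, 0, 0], [0.5, -0.56, 0], 10],
    [[0, 0, 0], [0.5, -0.56, 0], 10],
    [[0, 0, 0], [0.5, -0.56, 0], 10],
    [[0, 0, 0], [0.5, -0.56, 0], 10],
    [[0, 0, 0], [0.5, -0.56, 0], 10],
    [[0, 0, 0], [0.5, -0.56, 0], 10],
    [[0, 0, 0], [0.5, -0.56, 0], 10],
    [[0, 0, 0], [1, 0, 0], 10],
    [[0, 0, 0], [0.55, 0, 0], 10],
    [[0, 0, 0], [0, 0, 0], 10]
  ]
}}

```text
time_s: 8.3
position: [0.4247, 0.1109, 0.1032]
orientation: [0.706, 0.708, 0.0, -0.0]
contact_force: [-0.5, 0.5, -1.6]
grip_width: 0.0162
finger_force: 79.1
```

```bash
python3 - <<'E'
from h import *
s=robot.read_state();print(s["grip_width"],s["finger_force"],s["contact_force"])
to(.4258,.1097,.0165,90)
grab("scene","scene2")
E
```

```text
0.016166266147489252 79.09173488616943 [-0.46931341  0.541827   -1.64639082]
turn [ 0.   -0.    0.04] shift [-0.04  0.04  2.89] rows>= 3.0 yaw 90.15
```

View pics/scene2.png

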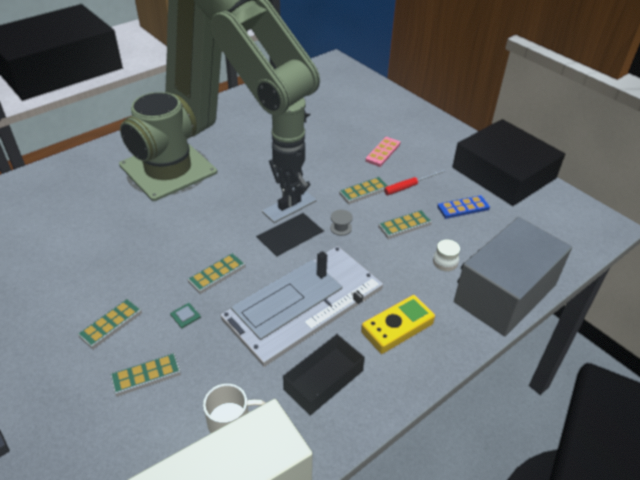

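The scene shows the cover held level above the mat (290,207). The empty outline is on the carriage at (273,305).

Request:
{"method": "arm_command", "body": {
  "plan": [
    [[0, 0, 0], [0, 0, 0.46], 10],
    [[0, 0, 0], [0, 0, 0.46], 10],
    [[0, 0, 0], [0, 0, 0.46], 10],
    [[0, 0, 0], [0, 0, 0.46], 10],
    [[0, 0, 0], [0, 0, 0.46], 10],
    [[0, 0, 0], [0, 0, 0.4], 10],
    [[0, 0, 0], [0, 0, 0.15], 10],
    [[0, 0, 0], [0, 0, 0.05], 10],
    [[0, 0, 0], [0, 0, 0], 10]
  ]
}}

```text
time_s: 9.25
position: [0.4251, 0.1092, 0.0163]
orientation: [0.707, 0.707, 0.0, 0.0]
contact_force: [-0.4, 0.0, -2.9]
grip_width: 0.0161
finger_force: 79.1
```

Request:
{"method": "arm_command", "body": {
  "plan": [
    [[0, 0, 0], [0, 0, 0.03], 10],
    [[0, 0, 0], [0, 0, 0], 40],
    [[0, 0, 0], [0, 0, 0], 60],
    [[0, 0, 0], [0, 0, 0], 60],
    [[0, 0, 0], [0, 0, 0], 60],
    [[0, 0, 0], [0, 0, -0.5], 60],
    [[0, 0, 0], [0, 0, -1], 60],
    [[0, 0, 0], [0, 0, -1], 60],
    [[0, 0, 0], [0, 0, -1], 60],
    [[0, 0, 0], [0, 0, -1], 85],
    [[0, 0, 0], [0, 0, 0], 85]
  ]
}}

```text
time_s: 10.35
position: [0.4275, 0.1102, 0.154]
orientation: [0.707, 0.707, 0.004, 0.002]
contact_force: [0.1, -0.1, 0.4]
grip_width: 0.0846
finger_force: 0.0
```

```bash
python3 - <<'E'
from h import *
C,im,D,H=grab("wrist")
m=(H[...,2]<110)
for c,px,st in blobs(m,200,1):
    Q=depthpts(C,px,D);z0=np.percentile(Q[:,2],90);k=abs(Q[:,2]-z0)<.004
    if z0<.1: r=rect(cast(C,px[k],Q[k,2].mean()));print(c.round(),st,Q[k,2].mean().round(4),r[0].round(4),round(r[1],2),np.round(r[2]))
C,im,D,H=grab("scene")
# boards + outline, scene
for c,px,st in blobs(boardmask(H)&(np.arange(480)[:,None]>100)):
    r=rect(cast(C,px,.014))
    if 110<r[2][0]<130: print("board",c.round(),r[0].round(4),round(r[1],1))
to(.4295,-.1085,.10,93)
E
```

```text
[319. 207.] [ 266  134  108  163 8092] 0.0021 [0.4252 0.1099] 89.25 [149.  90.]
[319. 229.] [ 308  192   23   76 1655] 0.036 [0.4255 0.1096] -89.83 [59. 17.]
[  9. 381.] [  0 339  22  76 620] 0.0075 [ 0.1038 -0.0639] 89.33 [72.  7.]
[321. 369.] [297 365  48   9 325] 0.0096 [ 0.426  -0.0446] 2.72 [48.  5.]
board [363. 188.] [0.4168 0.3686] 80.3
board [404. 222.] [0.5832 0.3596] 76.5
board [215. 271.] [ 0.4295 -0.1097] -87.1
board [108. 321.] [ 0.4129 -0.3705] -79.0
board [144. 372.] [ 0.5774 -0.3715] 74.8
turn [ 0.02 -0.   -0.75] shift [-7.27 -0.23  1.69] rows>= 6.0 yaw 90.01
```

Request:
{"method": "arm_command", "body": {
  "plan": [
    [[0, 0, -0.75], [0, 0, 0], 85],
    [[0, 0, 0], [-0.91, -0.03, 0.2], 85],
    [[0, 0, 0], [-0.91, -0.03, 0.2], 85],
    [[0, 0, 0], [-0.91, -0.03, 0.2], 85],
    [[0, 0, 0], [-0.91, -0.03, 0.2], 85],
    [[0, 0, 0], [-0.91, -0.03, 0.2], 85],
    [[0, 0, 0], [-0.91, -0.03, 0.2], 85],
    [[0, 0, 0], [-0.91, -0.03, 0.2], 85],
    [[0, 0, 0], [-0.91, -0.03, 0.2], 85],
    [[0, 0, 0], [0, 0, 0], 85]
  ]
}}

```text
time_s: 11.45
position: [0.4278, -0.1108, 0.1002]
orientation: [0.69, 0.724, -0.001, -0.002]
contact_force: [-0.5, 0.4, 0.7]
grip_width: 0.085
finger_force: 0.0
```

```bash
cat >> h.py <<'E'
def wboard(name=None,z=.014,mask=True):
    C,im,D,H=grab("wrist",name)
    for c,px,st in blobs(boardmask(H),2000):
        P=depthpts(C,px,D);r=rect(cast(C,px,z))
        print("wb",c.round(),st,"z",np.median(P[:,2]).round(4),r[0].round(4),round(r[1],2),np.round(r[2]))
E
python3 - <<'E'
from h import *
wboard("w3")
to(.4295,-.1085,.004,93)
E
```

```text
wb [327. 235.] [  292   153    70   169 10921] z 0.0135 [ 0.43   -0.1098] -86.94 [125.  46.]
turn [-0.05 -0.02 -0.04] shift [0.03 0.06 3.22] rows>= 3.0 yaw 92.84
```

View pics/w3.png

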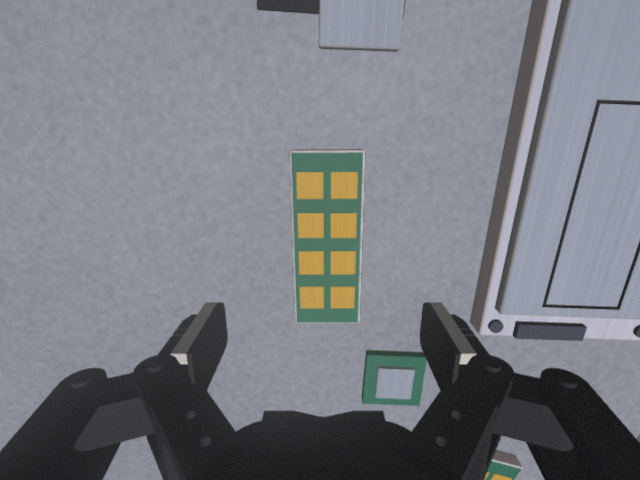

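The whole board is visible at (327,235), and the wrist and scene measurements agree within 1 mm. Gripping it.

Request:
{"method": "arm_command", "body": {
  "plan": [
    [[0, 0, 0], [0, 0.07, 0.5], 85],
    [[0, 0, 0], [0, 0, 0.5], 85],
    [[0, 0, 0], [0, 0, 0.5], 85],
    [[0, 0, 0], [0, 0, 0.5], 85],
    [[0, 0, 0], [0, 0, 0.5], 85],
    [[0, 0, 0], [0, 0, 0.4], 85],
    [[0, 0, 0], [0, 0, 0.25], 85],
    [[0, 0, 0], [0, 0, 0.05], 85],
    [[0, 0, 0], [0, 0, 0], 40],
    [[0, 0, 0], [0, 0, 0], 40],
    [[0, 0, 0], [0, 0, 0], 40],
    [[0, 0, 0], [0, 0, 0], 40],
    [[0, 0, 0], [0, 0, 0], 40],
    [[0, 0, 0], [0, 0, 0], 40]
  ]
}}

```text
time_s: 12.9
position: [0.4313, -0.1088, 0.0075]
orientation: [0.688, 0.725, 0.0, 0.0]
contact_force: [-2.4, 0.6, 9.1]
grip_width: 0.0467
finger_force: 80.5
```

```bash
python3 - <<'E'
from h import *
s=robot.read_state();print(s["position"],s["grip_width"],s["finger_force"])
s["position"][2]=.084
to(.6058,-.0757,.084,90.2,s)
E
```

```text
[ 0.43130347 -0.10878798  0.00751662] 0.04668167897132121 80.49100399017334
turn [0.01 0.   0.7 ] shift [1.08 5.82 0.  ] rows>= 5.0 yaw 92.99
```

```bash
python3 - <<'E'
from h import *
C=cam("scene");H=cv2.cvtColor(cv2.imread("pics/scene2.png"),cv2.COLOR_BGR2HSV)
v=H[...,2].astype(float);bg=cv2.medianBlur(H[...,2],15)
m=(bg-v>25);m[:276]=0;m[340:]=0;m[:,:236]=0;m[:,308:]=0
for c,px,st in blobs(m,40,3):
    r=rect(cast(C,px,.032));print(c.round(),st,r[0].round(4),round(r[1],2),np.round(r[2]))
E
```

```text
[272. 312.] [240 283  68  57 401] [ 0.6232 -0.0796] -89.69 [146.  88.]
[239. 331.] [236 324   9  16  62] [ 0.624  -0.1719] -33.66 [40. 17.]
```

Request:
{"method": "arm_command", "body": {
  "plan": [
    [[0, 0, 0], [0, 0, -0.4], 40],
    [[0, 0, 0], [0, 0, -0.6], 40],
    [[0, 0, 0], [0, 0, -0.6], 40],
    [[0, 0, 0], [0, 0, -0.6], 40],
    [[0, 0, 0.7], [0, 0, -0.4], 40],
    [[0, 0, 0], [0.11, 0.58, 0], 40],
    [[0, 0, 0], [0.11, 0.58, 0], 40],
    [[0, 0, 0], [0.11, 0.58, 0], 40],
    [[0, 0, 0], [0.11, 0.58, 0], 40],
    [[0, 0, 0], [0.11, 0.58, 0], 40],
    [[0, 0, 0], [0.11, 0.58, 0], 40],
    [[0, 0, 0], [0.11, 0.58, 0], 40],
    [[0, 0, 0], [0.11, 0.58, 0], 40],
    [[0, 0, 0], [0.11, 0.58, 0], 40],
    [[0, 0, 0], [0.11, 0.58, 0], 40],
    [[0, 0, 0], [0, 0, 0], 40]
  ]
}}

```text
time_s: 14.5
position: [0.6071, -0.0749, 0.0844]
orientation: [0.706, 0.709, 0.001, 0.001]
contact_force: [-0.5, 0.3, -1.7]
grip_width: 0.0465
finger_force: 82.5
```

```bash
python3 - <<'E'
from h import *
s=robot.read_state();print(s["position"],s["grip_width"],s["finger_force"])
C,im,D,H=grab("wrist","w4")
for c,px,st in blobs(boardmask(H),1000):
    P=depthpts(C,px,D);z=np.median(P[:,2]);r=rect(cast(C,px,z));print(c.round(),st,z.round(4),r[0].round(4),round(r[1],2),np.round(r[2]))
E
```

```text
[ 0.60711531 -0.07489822  0.08439811] 0.046504331661495445 82.50574707984924
[619.  35.] [ 592    0   48   68 2703] 0.0174 [0.7687 0.0529] -89.76 [32. 28.]
[323. 288.] [  265   174   117   245 24906] 0.0903 [ 0.6073 -0.0746] -89.79 [123.  46.]
```

View pics/w4.png

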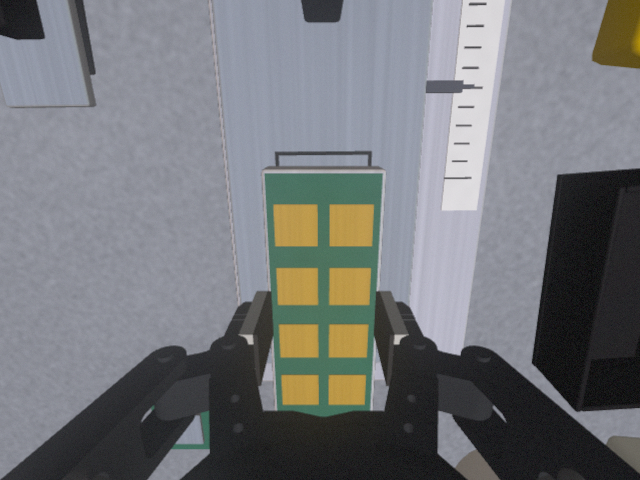

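The wrist shows the board held between the fingers. The outline's front edge runs from (275,152) to (371,152).

```bash
python3 - <<'E'
from h import *
C=cam("wrist")
im=cv2.imread("pics/w4.png",0)
col=im[145:165,290:360].mean(1);print(col.round())
row=im[158:164,270:382].mean(0);print(row.round()[:12],row.round()[-16:])
P=cast(C,[[276.5,154],[370.5,153],[323,154]],.032);print(P.round(4))
# board front edge
g=im[160:185,290:355].mean(1);print(g.round())
print(cast(C,[[264,170],[384,170]],.091).round(4))
E
```

```text
[153. 153. 153. 153. 153. 152. 109.  71.  67.  75. 135. 153. 154. 153.
 153. 153. 153. 153. 153. 154.]
[153. 152. 152. 152. 141. 105.  67.  66.  90. 133. 155. 153.] [154. 136.  84.  69.  70. 112. 156. 157. 157. 157. 159. 158. 157. 155.
 154. 150.]
[[ 0.5793 -0.0098  0.032 ]
 [ 0.6315 -0.0091  0.032 ]
 [ 0.6051 -0.0097  0.032 ]]
[153. 153. 153. 153. 153. 142. 110.  95.  96. 131. 167. 178. 180. 133.
 100. 100. 100. 100. 100. 100. 100. 100. 100. 100. 100.]
[[ 0.5821 -0.0116  0.091 ]
 [ 0.6291 -0.0115  0.091 ]]
```

Request:
{"method": "arm_command", "body": {
  "plan": [
    [[0, 0, 0], [0.03, -0.02, 0.3], 40],
    [[0, 0, 0], [0, 0, 0.4], 40],
    [[0, 0, 0], [0, 0, 0.4], 40],
    [[0, 0, 0], [0, 0, 0.25], 40],
    [[0, 0, 0], [0, 0, 0.11], 40],
    [[0, 0, 0], [0, 0, 0], 40]
  ]
}}

```text
time_s: 15.15
position: [0.6042, -0.0743, 0.0402]
orientation: [0.706, 0.708, -0.0, -0.0]
contact_force: [-0.2, -0.3, -1.5]
grip_width: 0.0462
finger_force: 82.5
```

Request:
{"method": "arm_command", "body": {
  "plan": [
    [[0, 0, 0], [0, 0, 0.02], 40],
    [[0, 0, 0], [0, 0, 0], 40],
    [[0, 0, 0], [0, 0, 0], 40]
  ]
}}

```text
time_s: 15.45
position: [0.6047, -0.0743, 0.04]
orientation: [0.706, 0.708, 0.0, 0.0]
contact_force: [0.6, 0.5, -2.0]
grip_width: 0.0466
finger_force: 82.5
```

Request:
{"method": "arm_command", "body": {
  "plan": [
    [[0, 0, 0], [0, 0.05, 0], 40],
    [[0, 0, 0], [0, 0, 0.02], 40],
    [[0, 0, 0], [0, 0, 0], 40],
    [[0, 0, 0], [0, 0, 0], 85],
    [[0, 0, 0], [0, 0, 0], 85],
    [[0, 0, 0], [0, 0, 0], 85],
    [[0, 0, 0], [0, 0, 0], 85],
    [[0, 0, 0], [0, 0, -0.5], 85],
    [[0, 0, 0], [0, 0, -1], 85],
    [[0, 0, 0], [0, 0, -1], 85],
    [[0, 0, 0], [0, 0, -0.7], 85],
    [[0, 0, 0], [0, 0, 0], 85]
  ]
}}

```text
time_s: 16.65
position: [0.6081, -0.0746, 0.1388]
orientation: [0.706, 0.708, 0.002, 0.003]
contact_force: [0.5, -0.0, 0.7]
grip_width: 0.085
finger_force: 0.0
```

```bash
python3 - <<'E'
from h import *
s=robot.read_state();print(s["position"])
C,im,D,H=grab("wrist","w5")
for c,px,st in blobs(boardmask(H),1000):
    P=depthpts(C,px,D);z=np.median(P[:,2]);r=rect(cast(C,px,z));print(c.round(),st,z.round(4),r[0].round(4),round(r[1],2),np.round(r[2]))
to(.413,-.3705,.11,101)
E
```

```text
[ 0.60809535 -0.0745823   0.13882151]
[591.  42.] [ 535    0  105   86 8053] 0.0341 [0.7836 0.0564] 0.3 [72. 49.]
[320. 234.] [  286   155    68   164 10355] 0.0455 [ 0.6065 -0.0757] -89.88 [125.  46.]
[133. 464.] [ 110  444   50   36 1331] 0.0139 [ 0.4079 -0.3319] -83.51 [51. 47.]
turn [ 0.05  0.01 -2.7 ] shift [-8.46 -8.22  0.89] rows>= 10.0 yaw 90.2
```

View pics/w5.png

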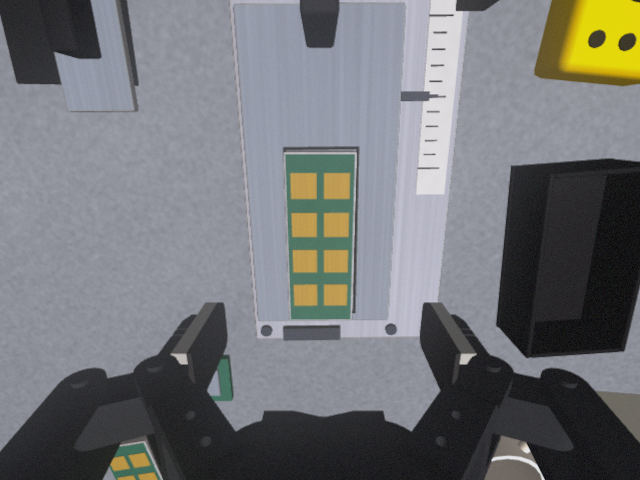

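The board lies square on the outline: wrist reading (0.6065, -0.0757), turned 0.1°. Next is the board at (0.413, -0.3705).

Request:
{"method": "arm_command", "body": {
  "plan": [
    [[0, 0, -0.9], [0, 0, 0], 85],
    [[0, 0, -0.9], [0, 0, 0], 85],
    [[0, 0, -0.9], [0, 0, 0], 85],
    [[0, 0, 0], [-0.705, -0.685, 0.075], 85],
    [[0, 0, 0], [-0.705, -0.685, 0.075], 85],
    [[0, 0, 0], [-0.705, -0.685, 0.075], 85],
    [[0, 0, 0], [-0.705, -0.685, 0.075], 85],
    [[0, 0, 0], [-0.705, -0.685, 0.075], 85],
    [[0, 0, 0], [-0.705, -0.685, 0.075], 85],
    [[0, 0, 0], [-0.705, -0.685, 0.075], 85],
    [[0, 0, 0], [-0.705, -0.685, 0.075], 85],
    [[0, 0, 0], [-0.705, -0.685, 0.075], 85],
    [[0, 0, 0], [-0.705, -0.685, 0.075], 85],
    [[0, 0, 0], [-0.705, -0.685, 0.075], 85],
    [[0, 0, 0], [-0.705, -0.685, 0.075], 85],
    [[0, 0, 0], [0, 0, 0], 85],
    [[0, 0, 0], [0, 0, 0], 85]
  ]
}}

```text
time_s: 18.4
position: [0.4115, -0.3701, 0.1069]
orientation: [0.637, 0.771, 0.0, -0.001]
contact_force: [-0.1, 0.3, 0.8]
grip_width: 0.0849
finger_force: 0.0
```

```bash
python3 - <<'E'
from h import *
wboard()
to(.413,-.3705,.009,101)
E
```

```text
wb [488.  58.] [ 442    9   98   99 3903] z 0.0069 [ 0.4897 -0.2336] -89.73 [48. 48.]
wb [327. 234.] [  293   155    68   164 10343] z 0.0135 [ 0.414  -0.3702] -78.96 [125.  46.]
wb [543. 276.] [ 471  197  147  160 9216] z 0.0134 [ 0.5774 -0.3713] 74.61 [126.  46.]
turn [-0.02 -0.03 -0.  ] shift [-0.03  0.03  3.27] rows>= 3.0 yaw 100.98
```

Request:
{"method": "arm_command", "body": {
  "plan": [
    [[0, 0, 0], [-0.02, 0.07, 0.5], 85],
    [[0, 0, 0], [0, 0, 0.6], 85],
    [[0, 0, 0], [0, 0, 0.6], 85],
    [[0, 0, 0], [0, 0, 0.6], 85],
    [[0, 0, 0], [0, 0, 0.5], 85],
    [[0, 0, 0], [0, 0, 0.35], 85],
    [[0, 0, 0], [0, 0, 0.1], 85],
    [[0, 0, 0], [0, 0, 0], 40],
    [[0, 0, 0], [0, 0, 0], 40],
    [[0, 0, 0], [0, 0, 0], 40],
    [[0, 0, 0], [0, 0, 0], 40],
    [[0, 0, 0], [0, 0, 0], 40],
    [[0, 0, 0], [0, 0, 0], 40],
    [[0, 0, 0], [0, 0, 0], 40]
  ]
}}

```text
time_s: 19.85
position: [0.4151, -0.3715, 0.0125]
orientation: [0.636, 0.772, -0.0, 0.001]
contact_force: [-0.9, 0.2, 5.8]
grip_width: 0.0402
finger_force: 3.1
```

```bash
python3 - <<'E'
from h import *
s=robot.read_state();print(s["position"],s["grip_width"],s["finger_force"])
s["position"][2]=.110
to(.606,-.0745,.110,90.2,s)
E
```

```text
[ 0.41508775 -0.37150606  0.01251823] 0.0402238642998358 3.111762250700849
turn [0.02 0.03 2.7 ] shift [9.88 6.4  0.  ] rows>= 10.0 yaw 101.01
```

The fingers closed to 40 mm with almost no force, so they rode over the board. Reopening to go lower.

Request:
{"method": "arm_command", "body": {
  "plan": [
    [[0, 0, 0], [0, 0, -0.3], 85],
    [[0, 0, 0], [0, 0, -0.5], 85],
    [[0, 0, 0], [0, 0, -1], 85],
    [[0, 0, 0], [0, 0, -1], 85],
    [[0, 0, 0], [0, 0, -0.3], 85],
    [[0, 0, 0], [0, 0, 0], 85],
    [[0, 0, 0], [0, 0, 0], 85]
  ]
}}

```text
time_s: 20.55
position: [0.414, -0.3702, 0.1032]
orientation: [0.636, 0.772, 0.0, -0.001]
contact_force: [-0.1, 0.3, -0.5]
grip_width: 0.0853
finger_force: 0.0
```

```bash
python3 - <<'E'
from h import *
wboard()
to(.414,-.3702,.003,101)
E
```

```text
wb [487.  56.] [ 440    5  100  102 4054] z 0.0069 [ 0.4897 -0.2336] -89.6 [48. 48.]
wb [323. 234.] [  289   154    69   167 10648] z 0.0135 [ 0.4141 -0.3701] -78.9 [125.  46.]
wb [543. 277.] [ 471  197  148  163 9423] z 0.0134 [ 0.5774 -0.3712] 74.61 [126.  46.]
turn [-0.02 -0.03  0.  ] shift [-0.01  0.    3.32] rows>= 3.0 yaw 101.0
```

Request:
{"method": "arm_command", "body": {
  "plan": [
    [[0, 0, 0], [0, 0, 0.5], 85],
    [[0, 0, 0], [0, 0, 0.6], 85],
    [[0, 0, 0], [0, 0, 0.6], 85],
    [[0, 0, 0], [0, 0, 0.6], 85],
    [[0, 0, 0], [0, 0, 0.5], 85],
    [[0, 0, 0], [0, 0, 0.35], 85],
    [[0, 0, 0], [0, 0, 0.16], 85],
    [[0, 0, 0], [0, 0, 0], 85],
    [[0, 0, 0], [0, 0, 0], 40],
    [[0, 0, 0], [0, 0, 0], 40],
    [[0, 0, 0], [0, 0, 0], 40],
    [[0, 0, 0], [0, 0, 0], 40],
    [[0, 0, 0], [0, 0, 0], 40],
    [[0, 0, 0], [0, 0, 0], 40],
    [[0, 0, 0], [0, 0, 0], 40]
  ]
}}

```text
time_s: 22.1
position: [0.415, -0.3711, 0.0059]
orientation: [0.636, 0.772, -0.0, 0.001]
contact_force: [-1.0, 0.8, 5.6]
grip_width: 0.047
finger_force: 81.5
```

```bash
python3 - <<'E'
from h import *
s=robot.read_state();print(s["position"],s["grip_width"],s["finger_force"])
s["position"][2]=.110
to(.606,-.0745,.110,90.2,s)
E
```

```text
[ 0.4149687  -0.37110129  0.00594753] 0.047011713231360885 81.54673218727112
turn [0.02 0.02 2.7 ] shift [9.86 6.4  0.  ] rows>= 10.0 yaw 101.01
```

Request:
{"method": "arm_command", "body": {
  "plan": [
    [[0, 0, 0], [0, 0, -0.5], 40],
    [[0, 0, 0], [0, 0, -0.7], 40],
    [[0, 0, 0.9], [0, 0, -0.7], 40],
    [[0, 0, 0.9], [0, 0, -0.8], 40],
    [[0, 0, 0.9], [0, 0, -0.8], 40],
    [[0, 0, 0], [0.75, 0.49, 0], 40],
    [[0, 0, 0], [0.75, 0.49, 0], 40],
    [[0, 0, 0], [0.75, 0.49, 0], 40],
    [[0, 0, 0], [0.75, 0.49, 0], 40],
    [[0, 0, 0], [0.75, 0.49, 0], 40],
    [[0, 0, 0], [0.75, 0.49, 0], 40],
    [[0, 0, 0], [0.75, 0.49, 0], 40],
    [[0, 0, 0], [0.75, 0.49, 0], 40],
    [[0, 0, 0], [0.75, 0.49, 0], 40],
    [[0, 0, 0], [0.75, 0.49, 0], 40],
    [[0, 0, 0], [0.75, 0.49, 0], 40],
    [[0, 0, 0], [0.75, 0.49, 0], 40],
    [[0, 0, 0], [0.75, 0.49, 0], 40],
    [[0, 0, 0], [0, 0, 0], 40],
    [[0, 0, 0], [0, 0, 0], 40]
  ]
}}

```text
time_s: 24.1
position: [0.6043, -0.0772, 0.1094]
orientation: [0.705, 0.709, -0.0, -0.0]
contact_force: [-0.5, -0.7, -2.1]
grip_width: 0.047
finger_force: 83.0
```

```bash
cat >> h.py <<'E'
def held():
    s=robot.read_state();print(s["position"],s["grip_width"],s["finger_force"])
    C,im,D,H=grab("wrist")
    for c,px,st in blobs(boardmask(H),8000):
        P=depthpts(C,px,D);z=np.median(P[:,2]);Q=cast(C,px,z);r=rect(Q);a=np.radians(r[1]%180);u=np.array([np.cos(a),np.sin(a)])
        f=np.percentile(Q[:,:2]@u,99.8)+.001 # front edge of board (laminate inset about 1 mm)
        c2=r[0]+u*(f-.065-r[0]@u)
        print("held",c.round(),st[4],"ztop",z.round(4),"rect",r[0].round(4),round(r[1]%180,2),np.round(r[2]),"by front edge",c2.round(4),"rel TCP",(c2-s["position"][:2]).round(4))
E
python3 - <<'E'
from h import *
held();to(.606,-.077,.0525,90.2)
E
```

```text
[ 0.6042815  -0.07718146  0.10935051] 0.0470321649342181 83.04695248603821
held [323. 286.] 25906 ztop 0.1169 rect [ 0.6045 -0.0766] 90.26 [127.  47.] by front edge [ 0.6045 -0.0772] rel TCP [ 0.0002 -0.    ]
turn [-0.01  0.01  0.01] shift [0.02 0.07 1.9 ] rows>= 2.0 yaw 90.23
```

Request:
{"method": "arm_command", "body": {
  "plan": [
    [[0, 0, 0], [0.02, 0.06, 0.5], 40],
    [[0, 0, 0], [0, 0, 0.6], 40],
    [[0, 0, 0], [0, 0, 0.5], 40],
    [[0, 0, 0], [0, 0, 0.2], 40],
    [[0, 0, 0], [0, 0, 0.1], 40],
    [[0, 0, 0], [0, 0, 0], 40],
    [[0, 0, 0], [0, 0, 0], 40]
  ]
}}

```text
time_s: 24.85
position: [0.6069, -0.0772, 0.0533]
orientation: [0.706, 0.708, 0.0, 0.001]
contact_force: [-0.0, -0.0, -0.7]
grip_width: 0.0471
finger_force: 83.0
```

Request:
{"method": "arm_command", "body": {
  "plan": [
    [[0, 0, 0], [0.01, -0.02, 0.02], 40],
    [[0, 0, 0], [0, 0, 0], 40],
    [[0, 0, 0], [0, 0, 0], 85],
    [[0, 0, 0], [0, 0, 0], 85],
    [[0, 0, 0], [0, 0, 0], 85],
    [[0, 0, 0], [0, 0, 0], 85],
    [[0, 0, 0], [0, 0, -0.5], 85],
    [[0, 0, 0], [0, 0, -1], 85],
    [[0, 0, 0], [0, 0, -1], 85],
    [[0, 0, 0], [0, 0, -0.5], 85],
    [[0, 0, 0], [0, 0, 0], 85],
    [[0, 0, 0], [0, 0, 0], 85]
  ]
}}

```text
time_s: 26.05
position: [0.6055, -0.0765, 0.1415]
orientation: [0.706, 0.708, -0.0, -0.0]
contact_force: [-0.7, -0.2, -0.3]
grip_width: 0.0847
finger_force: 0.0
```

```bash
python3 - <<'E'
from h import *
wboard(z=.060)
to(.5774,-.3712,.11,74.6)
E
```

```text
wb [593.  41.] [ 539    0  101   84 7496] z 0.0339 [0.7652 0.0516] -4.35 [62. 42.]
wb [324. 236.] [  288   153    72   172 11381] z 0.0595 [ 0.6059 -0.0754] -89.76 [125.  46.]
turn [-0.03  0.    3.9 ] shift [-9.72  1.72  1.02] rows>= 8.0 yaw 90.21
```

Request:
{"method": "arm_command", "body": {
  "plan": [
    [[0, 0, 0.98], [0, 0, 0], 85],
    [[0, 0, 0.98], [0, 0, 0], 85],
    [[0, 0, 0.97], [0, 0, 0], 85],
    [[0, 0, 0.97], [0, 0, 0], 85],
    [[0, 0, 0], [-0.81, 0.14, 0.08], 85],
    [[0, 0, 0], [-0.81, 0.14, 0.08], 85],
    [[0, 0, 0], [-0.81, 0.14, 0.08], 85],
    [[0, 0, 0], [-0.81, 0.14, 0.08], 85],
    [[0, 0, 0], [-0.81, 0.14, 0.08], 85],
    [[0, 0, 0], [-0.81, 0.14, 0.08], 85],
    [[0, 0, 0], [-0.81, 0.14, 0.08], 85],
    [[0, 0, 0], [-0.81, 0.14, 0.08], 85],
    [[0, 0, 0], [-0.81, 0.14, 0.08], 85],
    [[0, 0, 0], [-0.81, 0.14, 0.08], 85],
    [[0, 0, 0], [-0.81, 0.14, 0.08], 85],
    [[0, 0, 0], [-0.81, 0.14, 0.08], 85],
    [[0, 0, 0], [0, 0, 0], 85],
    [[0, 0, 0], [0, 0, 0], 85]
  ]
}}

```text
time_s: 27.9
position: [0.5761, -0.3708, 0.1113]
orientation: [0.796, 0.606, -0.0, -0.002]
contact_force: [-0.7, 0.6, 0.0]
grip_width: 0.0848
finger_force: 0.0
```

```bash
python3 - <<'E'
from h import *
wboard()
to(.5774,-.3712,.0045,74.6)
print(cast(cam("scene"),[[205,405],[225,388]],[.068]).round(3))
E
```

```text
wb [148.  73.] [  96   24   99  100 3591] z 0.007 [ 0.4966 -0.2334] 0.32 [48. 48.]
wb [326. 232.] [  293   153    67   162 10021] z 0.0135 [ 0.5782 -0.3709] 74.59 [125.  46.]
turn [-0.03 -0.02 -0.  ] shift [-0.02  0.04  3.58] rows>= 3.0 yaw 74.6
[[ 0.748 -0.329  0.068]
 [ 0.74  -0.281  0.068]]
```

Request:
{"method": "arm_command", "body": {
  "plan": [
    [[0, 0, 0], [0.01, 0.06, 0.6], 85],
    [[0, 0, 0], [0, 0, 0.6], 85],
    [[0, 0, 0], [0, 0, 0.6], 85],
    [[0, 0, 0], [0, 0, 0.6], 85],
    [[0, 0, 0], [0, 0, 0.6], 85],
    [[0, 0, 0], [0, 0, 0.4], 85],
    [[0, 0, 0], [0, 0, 0.17], 85],
    [[0, 0, 0], [0, 0, 0], 85],
    [[0, 0, 0], [0, 0, 0], 40],
    [[0, 0, 0], [0, 0, 0], 40],
    [[0, 0, 0], [0, 0, 0], 40],
    [[0, 0, 0], [0, 0, 0], 40],
    [[0, 0, 0], [0, 0, 0], 40],
    [[0, 0, 0], [0, 0, 0], 40],
    [[0, 0, 0], [0, 0, 0], 40]
  ]
}}

```text
time_s: 29.45
position: [0.5794, -0.3718, 0.0078]
orientation: [0.795, 0.606, 0.0, 0.001]
contact_force: [-1.4, 0.7, 5.8]
grip_width: 0.0467
finger_force: 81.0
```

```bash
python3 - <<'E'
from h import *
s=robot.read_state();print(s["position"],s["grip_width"],s["finger_force"])
s["position"][2]=.120
to(.606,-.0755,.120,90.2,s)
E
```

```text
[ 0.57938736 -0.37176712  0.0078403 ] 0.04673853528269709 81.01054255734198
turn [ 0.03  0.02 -3.9 ] shift [9.87 0.92 0.  ] rows>= 8.0 yaw 74.6
```

Request:
{"method": "arm_command", "body": {
  "plan": [
    [[0, 0, 0], [0, 0, -0.5], 40],
    [[0, 0, 0], [0, 0, -0.7], 40],
    [[0, 0, -0.98], [0, 0, -0.65], 40],
    [[0, 0, -0.98], [0, 0, -0.65], 40],
    [[0, 0, -0.97], [0, 0, -0.65], 40],
    [[0, 0, -0.97], [0, 0, -0.6], 40],
    [[0, 0, 0], [0.82, 0.077, 0], 40],
    [[0, 0, 0], [0.82, 0.077, 0], 40],
    [[0, 0, 0], [0.82, 0.077, 0], 40],
    [[0, 0, 0], [0.82, 0.077, 0], 40],
    [[0, 0, 0], [0.82, 0.077, 0], 40],
    [[0, 0, 0], [0.82, 0.077, 0], 40],
    [[0, 0, 0], [0.82, 0.077, 0], 40],
    [[0, 0, 0], [0.82, 0.077, 0], 40],
    [[0, 0, 0], [0.82, 0.077, 0], 40],
    [[0, 0, 0], [0.82, 0.077, 0], 40],
    [[0, 0, 0], [0.82, 0.077, 0], 40],
    [[0, 0, 0], [0.82, 0.077, 0], 40],
    [[0, 0, 0], [0, 0, 0], 40],
    [[0, 0, 0], [0, 0, 0], 40]
  ]
}}

```text
time_s: 31.45
position: [0.6055, -0.0758, 0.1191]
orientation: [0.705, 0.709, -0.0, 0.0]
contact_force: [-0.0, -1.0, -1.6]
grip_width: 0.0464
finger_force: 82.3
```

```bash
python3 - <<'E'
from h import *
held();to(.606,-.076,.0685,90.2)
E
```

```text
[ 0.60551745 -0.07579959  0.1191448 ] 0.046361679234250726 82.27798819541931
held [323. 287.] 25239 ztop 0.1248 rect [ 0.6056 -0.0751] 90.24 [125.  47.] by front edge [ 0.6056 -0.0768] rel TCP [ 0.0001 -0.001 ]
turn [0.01 0.01 0.01] shift [0.01 0.02 1.68] rows>= 2.0 yaw 90.22
```

Request:
{"method": "arm_command", "body": {
  "plan": [
    [[0, 0, 0], [0.01, 0, 0.5], 40],
    [[0, 0, 0], [0, 0, 0.5], 40],
    [[0, 0, 0], [0, 0, 0.4], 40],
    [[0, 0, 0], [0, 0, 0.2], 40],
    [[0, 0, 0], [0, 0, 0.07], 40],
    [[0, 0, 0], [0, 0, 0], 40],
    [[0, 0, 0], [0, 0, 0], 40]
  ]
}}

```text
time_s: 32.2
position: [0.6061, -0.0758, 0.069]
orientation: [0.706, 0.708, 0.0, 0.001]
contact_force: [0.1, 0.7, -1.7]
grip_width: 0.0466
finger_force: 82.3
```

Request:
{"method": "arm_command", "body": {
  "plan": [
    [[0, 0, 0], [0, 0, 0.03], 40],
    [[0, 0, 0], [0, 0, 0], 40],
    [[0, 0, 0], [0, 0, 0], 85],
    [[0, 0, 0], [0, 0, 0], 85],
    [[0, 0, 0], [0, 0, 0], 85],
    [[0, 0, 0], [0, 0, 0], 85],
    [[0, 0, 0], [0, 0, -0.5], 85],
    [[0, 0, 0], [0, 0, -1], 85],
    [[0, 0, 0], [0, 0, -1], 85],
    [[0, 0, 0], [0, 0, -0.8], 85],
    [[0, 0, 0], [0, 0, 0], 85],
    [[0, 0, 0], [0, 0, 0], 85]
  ]
}}

```text
time_s: 33.4
position: [0.6054, -0.0757, 0.1665]
orientation: [0.706, 0.708, 0.0, 0.0]
contact_force: [0.4, -0.2, -0.6]
grip_width: 0.0851
finger_force: 0.0
```

```bash
python3 - <<'E'
from h import *
wboard(z=.074)
to(.5832,.36,.14,76.5)
E
```

```text
wb [584.  43.] [ 520    0  120   89 9519] z 0.0344 [0.766  0.0517] 0.17 [75. 48.]
wb [324. 233.] [  290   154    68   164 10362] z 0.0735 [ 0.6058 -0.0756] -89.83 [125.  46.]
turn [-0.02  0.    3.43] shift [13.95 -4.09  0.85] rows>= 12.0 yaw 90.21
```

Request:
{"method": "arm_command", "body": {
  "plan": [
    [[0, 0, 0.86], [0, 0, 0], 85],
    [[0, 0, 0.86], [0, 0, 0], 85],
    [[0, 0, 0.86], [0, 0, 0], 85],
    [[0, 0, 0.85], [0, 0, 0], 85],
    [[0, 0, 0], [0.93, -0.27, 0.05], 85],
    [[0, 0, 0], [0.93, -0.27, 0.05], 85],
    [[0, 0, 0], [0.93, -0.27, 0.05], 85],
    [[0, 0, 0], [0.93, -0.27, 0.05], 85],
    [[0, 0, 0], [0.93, -0.27, 0.05], 85],
    [[0, 0, 0], [0.93, -0.27, 0.05], 85],
    [[0, 0, 0], [0.93, -0.27, 0.05], 85],
    [[0, 0, 0], [0.93, -0.27, 0.05], 85],
    [[0, 0, 0], [0.93, -0.27, 0.05], 85],
    [[0, 0, 0], [0.93, -0.27, 0.05], 85],
    [[0, 0, 0], [0.93, -0.27, 0.05], 85],
    [[0, 0, 0], [0.93, -0.27, 0.05], 85],
    [[0, 0, 0], [0.93, -0.27, 0.05], 85],
    [[0, 0, 0], [0.93, -0.27, 0.05], 85],
    [[0, 0, 0], [0.93, -0.27, 0.05], 85],
    [[0, 0, 0], [0, 0, 0], 85]
  ]
}}

```text
time_s: 35.45
position: [0.5837, 0.3626, 0.1412]
orientation: [0.784, 0.62, -0.001, -0.001]
contact_force: [0.1, -0.4, -0.7]
grip_width: 0.0849
finger_force: 0.0
```

Request:
{"method": "arm_command", "body": {
  "plan": [
    [[0, 0, 0], [0, 0, 0.5], 85],
    [[0, 0, 0], [0, 0, 0.5], 85],
    [[0, 0, 0], [0, 0, 0], 85],
    [[0, 0, 0], [0, 0, 0], 85]
  ]
}}

```text
time_s: 35.85
position: [0.5848, 0.3587, 0.113]
orientation: [0.786, 0.619, -0.001, -0.0]
contact_force: [-0.5, 0.4, 0.5]
grip_width: 0.0851
finger_force: 0.0
```

```bash
python3 - <<'E'
from h import *
wboard("w6")
to(.5832,.36,.0045,76.5)
E
```

```text
wb [321. 230.] [ 288  152   66  161 9935] z 0.0135 [0.5834 0.3598] 76.57 [125.  46.]
wb [108. 269.] [  56  194  101  152 8746] z 0.0136 [0.4172 0.3686] 80.42 [126.  46.]
wb [617. 388.] [ 577  356   63   88 3026] z 0.0305 [0.7956 0.1475] -87.32 [106.  51.]
turn [-0.    0.01 -0.01] shift [ 0.01 -0.08  3.65] rows>= 3.0 yaw 76.46
```

View pics/w6.png

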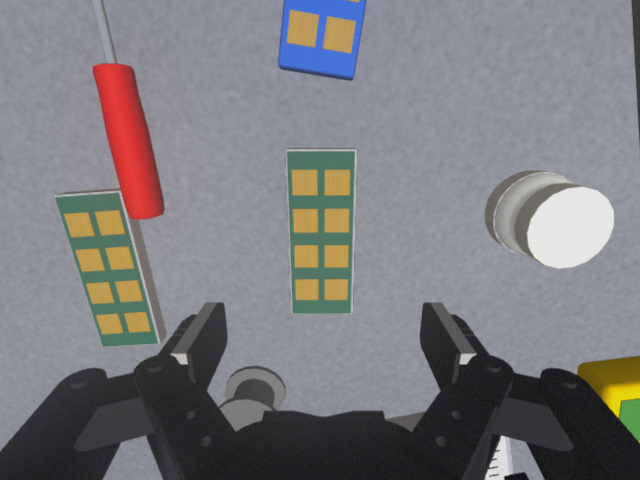

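The board at (321,230) has free space for the fingers on both sides. At the last board (108,269) the driver's handle lies near its far right corner, clear of the grip line.

Request:
{"method": "arm_command", "body": {
  "plan": [
    [[0, 0, 0], [0.01, -0.05, 0.6], 85],
    [[0, 0, 0], [0, 0, 0.6], 85],
    [[0, 0, 0], [0, 0, 0.6], 85],
    [[0, 0, 0], [0, 0, 0.6], 85],
    [[0, 0, 0], [0, 0, 0.6], 85],
    [[0, 0, 0], [0, 0, 0.4], 85],
    [[0, 0, 0], [0, 0, 0.23], 85],
    [[0, 0, 0], [0, 0, 0], 85],
    [[0, 0, 0], [0, 0, 0], 40],
    [[0, 0, 0], [0, 0, 0], 40],
    [[0, 0, 0], [0, 0, 0], 40],
    [[0, 0, 0], [0, 0, 0], 40],
    [[0, 0, 0], [0, 0, 0], 40],
    [[0, 0, 0], [0, 0, 0], 40],
    [[0, 0, 0], [0, 0, 0], 40]
  ]
}}

```text
time_s: 37.4
position: [0.5845, 0.3607, 0.0069]
orientation: [0.785, 0.619, 0.001, 0.0]
contact_force: [-0.1, -0.6, 5.1]
grip_width: 0.0469
finger_force: 82.3
```

```bash
python3 - <<'E'
from h import *
s=robot.read_state();print(s["position"],s["grip_width"],s["finger_force"])
s["position"][2]=.14
to(.606,-.0755,.140,90.2,s)
E
```

```text
[0.58452615 0.36069016 0.00686215] 0.04688948188367657 82.32288837432861
turn [ 0.03 -0.02 -3.43] shift [-14.54   0.67   0.  ] rows>= 12.0 yaw 76.48
```

Request:
{"method": "arm_command", "body": {
  "plan": [
    [[0, 0, 0], [0, 0, -0.5], 40],
    [[0, 0, 0], [0, 0, -0.7], 40],
    [[0, 0, -0.86], [0, 0, -0.7], 40],
    [[0, 0, -0.86], [0, 0, -0.7], 40],
    [[0, 0, -0.86], [0, 0, -0.7], 40],
    [[0, 0, -0.86], [0, 0, -0.7], 40],
    [[0, 0, 0], [0, 0, -0.75], 40],
    [[0, 0, 0], [0, 0, 0], 40]
  ]
}}

```text
time_s: 38.2
position: [0.5854, 0.3613, 0.152]
orientation: [0.706, 0.709, 0.004, 0.001]
contact_force: [0.9, 0.3, -2.1]
grip_width: 0.0466
finger_force: 82.5
```

Request:
{"method": "arm_command", "body": {
  "plan": [
    [[0, 0, 0], [-0.85, 0.04, 0], 40],
    [[0, 0, 0], [-0.85, 0.04, 0], 40],
    [[0, 0, 0], [-0.85, 0.04, 0], 40],
    [[0, 0, 0], [-0.85, 0.04, 0], 40],
    [[0, 0, 0], [-0.85, 0.04, 0], 40],
    [[0, 0, 0], [-0.85, 0.04, 0], 40],
    [[0, 0, 0], [-0.85, 0.04, 0], 40],
    [[0, 0, 0], [-0.85, 0.04, 0], 40],
    [[0, 0, 0], [-0.85, 0.04, 0], 40],
    [[0, 0, 0], [-0.85, 0.04, 0], 40],
    [[0, 0, 0], [-0.85, 0.04, 0], 40],
    [[0, 0, 0], [-0.85, 0.04, 0], 40],
    [[0, 0, 0], [-0.85, 0.04, 0], 40],
    [[0, 0, 0], [-0.85, 0.04, 0], 40],
    [[0, 0, 0], [-0.85, 0.04, 0], 40],
    [[0, 0, 0], [-0.85, 0.04, 0], 40],
    [[0, 0, 0], [-0.85, 0.04, 0], 40],
    [[0, 0, 0], [0, 0, 0], 40],
    [[0, 0, 0], [0, 0, 0], 40]
  ]
}}

```text
time_s: 40.1
position: [0.6054, -0.0733, 0.1467]
orientation: [0.706, 0.708, -0.0, -0.001]
contact_force: [-0.2, -0.1, -2.2]
grip_width: 0.0469
finger_force: 82.5
```

```bash
python3 - <<'E'
from h import *
held();to(.606,-.0745,.082,90.2)
E
```

```text
[ 0.60535809 -0.07332918  0.14673701] 0.04685791136736884 82.50289678573608
held [591.  44.] 8350 ztop 0.0342 rect [0.7848 0.0581] 0.1 [74. 52.] by front edge [0.756  0.0581] rel TCP [0.1507 0.1314]
held [323. 288.] 25094 ztop 0.1534 rect [ 0.6056 -0.0739] 90.22 [125.  47.] by front edge [ 0.6056 -0.0754] rel TCP [ 0.0003 -0.0021]
turn [-0.02 -0.01  0.01] shift [-0.06  0.02  2.16] rows>= 2.0 yaw 90.23
```

Request:
{"method": "arm_command", "body": {
  "plan": [
    [[0, 0, 0], [-0.03, 0.01, 0.6], 40],
    [[0, 0, 0], [0, 0, 0.6], 40],
    [[0, 0, 0], [0, 0, 0.5], 40],
    [[0, 0, 0], [0, 0, 0.3], 40],
    [[0, 0, 0], [0, 0, 0.12], 40],
    [[0, 0, 0], [0, 0, 0], 40],
    [[0, 0, 0], [0, 0, 0], 40]
  ]
}}

```text
time_s: 40.85
position: [0.6068, -0.0739, 0.0847]
orientation: [0.705, 0.709, 0.0, 0.001]
contact_force: [-0.6, -0.3, -1.3]
grip_width: 0.0467
finger_force: 82.5
```

Request:
{"method": "arm_command", "body": {
  "plan": [
    [[0, 0, 0], [0, -0.02, 0.07], 40],
    [[0, 0, 0], [0, 0, 0.04], 40],
    [[0, 0, 0], [0, 0, 0], 40],
    [[0, 0, 0], [0, 0, 0], 40]
  ]
}}

```text
time_s: 41.25
position: [0.6058, -0.0742, 0.0809]
orientation: [0.706, 0.709, 0.0, 0.0]
contact_force: [0.1, 0.0, -1.5]
grip_width: 0.047
finger_force: 82.6
```

Request:
{"method": "arm_command", "body": {
  "plan": [
    [[0, 0, 0], [0, 0, 0.02], 40],
    [[0, 0, 0], [0, 0, 0], 40],
    [[0, 0, 0], [0, 0, 0], 85],
    [[0, 0, 0], [0, 0, 0], 85],
    [[0, 0, 0], [0, 0, 0], 85],
    [[0, 0, 0], [0, 0, 0], 85],
    [[0, 0, 0], [0, 0, -0.5], 85],
    [[0, 0, 0], [0, 0, -1], 85],
    [[0, 0, 0], [0, 0, -1], 85],
    [[0, 0, 0], [0, 0, -0.5], 85],
    [[0, 0, 0], [0, 0, 0], 85],
    [[0, 0, 0], [0, 0, 0], 85]
  ]
}}

```text
time_s: 42.45
position: [0.6054, -0.0741, 0.1695]
orientation: [0.706, 0.709, -0.0, -0.0]
contact_force: [-0.2, -0.4, -0.1]
grip_width: 0.0852
finger_force: 0.0
```

```bash
python3 - <<'E'
from h import *
wboard(z=.088)
to(.4172,.3686,.14,80.4)
E
```

```text
wb [583.  44.] [ 518    0  122   91 9925] z 0.0345 [0.7572 0.0507] 0.2 [72. 47.]
wb [324. 239.] [  289   157    71   171 11209] z 0.0875 [ 0.606  -0.0755] -89.68 [126.  46.]
turn [-0.03 -0.    2.46] shift [13.5  -8.63  0.96] rows>= 13.0 yaw 90.24
```

Request:
{"method": "arm_command", "body": {
  "plan": [
    [[0, 0, 0.82], [0, 0, 0], 85],
    [[0, 0, 0.82], [0, 0, 0], 85],
    [[0, 0, 0.82], [0, 0, 0], 85],
    [[0, 0, 0], [0.84, -0.54, 0.06], 85],
    [[0, 0, 0], [0.84, -0.54, 0.06], 85],
    [[0, 0, 0], [0.84, -0.54, 0.06], 85],
    [[0, 0, 0], [0.84, -0.54, 0.06], 85],
    [[0, 0, 0], [0.84, -0.54, 0.06], 85],
    [[0, 0, 0], [0.84, -0.54, 0.06], 85],
    [[0, 0, 0], [0.84, -0.54, 0.06], 85],
    [[0, 0, 0], [0.84, -0.54, 0.06], 85],
    [[0, 0, 0], [0.84, -0.54, 0.06], 85],
    [[0, 0, 0], [0.84, -0.54, 0.06], 85],
    [[0, 0, 0], [0.84, -0.54, 0.06], 85],
    [[0, 0, 0], [0.84, -0.54, 0.06], 85],
    [[0, 0, 0], [0.84, -0.54, 0.06], 85],
    [[0, 0, 0], [0.84, -0.54, 0.06], 85],
    [[0, 0, 0], [0.84, -0.54, 0.06], 85],
    [[0, 0, 0], [0.84, -0.54, 0.06], 85],
    [[0, 0, 0], [0, 0, 0], 85]
  ]
}}

```text
time_s: 44.5
position: [0.4154, 0.3688, 0.1394]
orientation: [0.763, 0.647, -0.001, -0.0]
contact_force: [-0.4, -0.5, 0.3]
grip_width: 0.0848
finger_force: 0.0
```

Request:
{"method": "arm_command", "body": {
  "plan": [
    [[0, 0, 0], [0, 0, 0.4], 85],
    [[0, 0, 0], [0, 0, 0.4], 85],
    [[0, 0, 0], [0, 0, 0], 85],
    [[0, 0, 0], [0, 0, 0], 85]
  ]
}}

```text
time_s: 44.9
position: [0.4174, 0.3656, 0.1164]
orientation: [0.764, 0.645, -0.001, 0.0]
contact_force: [-0.4, 0.7, -0.3]
grip_width: 0.0852
finger_force: 0.0
```

```bash
python3 - <<'E'
from h import *
wboard()
to(.4172,.3686,.0045,80.4)
E
```

```text
wb [321. 226.] [ 289  148   65  161 9737] z 0.0135 [0.4168 0.3686] 80.46 [126.  46.]
turn [-0.    0.01 -0.02] shift [ 0.08 -0.03  3.75] rows>= 3.0 yaw 80.34
```

Request:
{"method": "arm_command", "body": {
  "plan": [
    [[0, 0, 0], [0.08, -0.03, 0.6], 85],
    [[0, 0, 0], [0, 0, 0.6], 85],
    [[0, 0, 0], [0, 0, 0.6], 85],
    [[0, 0, 0], [0, 0, 0.6], 85],
    [[0, 0, 0], [0, 0, 0.6], 85],
    [[0, 0, 0], [0, 0, 0.5], 85],
    [[0, 0, 0], [0, 0, 0.23], 85],
    [[0, 0, 0], [0, 0, 0], 85],
    [[0, 0, 0], [0, 0, 0], 40],
    [[0, 0, 0], [0, 0, 0], 40],
    [[0, 0, 0], [0, 0, 0], 40],
    [[0, 0, 0], [0, 0, 0], 40],
    [[0, 0, 0], [0, 0, 0], 40],
    [[0, 0, 0], [0, 0, 0], 40],
    [[0, 0, 0], [0, 0, 0], 40]
  ]
}}

```text
time_s: 46.45
position: [0.4174, 0.3696, 0.007]
orientation: [0.764, 0.645, 0.001, 0.0]
contact_force: [-0.5, -0.4, 6.3]
grip_width: 0.047
finger_force: 80.9
```

```bash
python3 - <<'E'
from h import *
s=robot.read_state();print(s["position"],s["grip_width"],s["finger_force"])
s["position"][2]=.15
to(.606,-.075,.150,90.2,s)
E
```

```text
[0.41738361 0.36960601 0.00699933] 0.04696333008832806 80.8526337146759
turn [ 0.02 -0.02 -2.45] shift [-14.84   6.24   0.  ] rows>= 13.0 yaw 80.41
```

Request:
{"method": "arm_command", "body": {
  "plan": [
    [[0, 0, 0], [0, 0, -0.5], 40],
    [[0, 0, 0], [0, 0, -0.75], 40],
    [[0, 0, -0.82], [0, 0, -0.75], 40],
    [[0, 0, -0.82], [0, 0, -0.75], 40],
    [[0, 0, -0.81], [0, 0, -0.75], 40],
    [[0, 0, 0], [0, 0, -0.75], 40],
    [[0, 0, 0], [0, 0, -0.75], 40],
    [[0, 0, 0], [0, 0, 0], 40]
  ]
}}

```text
time_s: 47.25
position: [0.4183, 0.3705, 0.1586]
orientation: [0.706, 0.708, 0.004, 0.0]
contact_force: [0.7, 0.2, -1.9]
grip_width: 0.0467
finger_force: 82.8
```

Request:
{"method": "arm_command", "body": {
  "plan": [
    [[0, 0, 0], [-0.87, 0.367, 0], 40],
    [[0, 0, 0], [-0.87, 0.367, 0], 40],
    [[0, 0, 0], [-0.87, 0.367, 0], 40],
    [[0, 0, 0], [-0.87, 0.367, 0], 40],
    [[0, 0, 0], [-0.87, 0.367, 0], 40],
    [[0, 0, 0], [-0.87, 0.367, 0], 40],
    [[0, 0, 0], [-0.87, 0.367, 0], 40],
    [[0, 0, 0], [-0.87, 0.367, 0], 40],
    [[0, 0, 0], [-0.87, 0.367, 0], 40],
    [[0, 0, 0], [-0.87, 0.367, 0], 40],
    [[0, 0, 0], [-0.87, 0.367, 0], 40],
    [[0, 0, 0], [-0.87, 0.367, 0], 40],
    [[0, 0, 0], [-0.87, 0.367, 0], 40],
    [[0, 0, 0], [-0.87, 0.367, 0], 40],
    [[0, 0, 0], [-0.87, 0.367, 0], 40],
    [[0, 0, 0], [-0.87, 0.367, 0], 40],
    [[0, 0, 0], [-0.87, 0.367, 0], 40],
    [[0, 0, 0], [0, 0, 0], 40],
    [[0, 0, 0], [0, 0, 0], 40]
  ]
}}

```text
time_s: 49.15
position: [0.6048, -0.0741, 0.1539]
orientation: [0.706, 0.708, -0.001, -0.001]
contact_force: [-0.3, 0.4, -1.9]
grip_width: 0.0466
finger_force: 82.7
```

```bash
python3 - <<'E'
from h import *
held();to(.606,-.0745,.0955,90.2)
E
```

```text
[ 0.60479939 -0.07406196  0.15387845] 0.0466425747295079 82.74299025535583
held [589.  43.] 8714 ztop 0.0343 rect [0.7875 0.0587] 0.05 [78. 53.] by front edge [0.761  0.0587] rel TCP [0.1562 0.1327]
held [323. 288.] 25030 ztop 0.1603 rect [ 0.605  -0.0728] 90.12 [121.  47.] by front edge [ 0.605  -0.0762] rel TCP [ 0.0002 -0.0021]
turn [-0.03 -0.01 -0.  ] shift [-0.04  0.04  1.96] rows>= 2.0 yaw 90.18
```

Request:
{"method": "arm_command", "body": {
  "plan": [
    [[0, 0, 0], [0, 0.02, 0.5], 40],
    [[0, 0, 0], [0, 0, 0.5], 40],
    [[0, 0, 0], [0, 0, 0.5], 40],
    [[0, 0, 0], [0, 0, 0.3], 40],
    [[0, 0, 0], [0, 0, 0.15], 40],
    [[0, 0, 0], [0, 0, 0], 40],
    [[0, 0, 0], [0, 0, 0], 40],
    [[0, 0, 0], [0, 0, 0], 40]
  ]
}}

```text
time_s: 50.0
position: [0.6067, -0.0738, 0.0977]
orientation: [0.706, 0.708, 0.0, 0.001]
contact_force: [-0.5, 0.2, -1.4]
grip_width: 0.0467
finger_force: 82.7
```

Request:
{"method": "arm_command", "body": {
  "plan": [
    [[0, 0, 0], [-0.01, -0.02, 0.06], 40],
    [[0, 0, 0], [0, 0, 0.03], 40],
    [[0, 0, 0], [0, 0, 0.02], 40],
    [[0, 0, 0], [0, 0, 0], 40],
    [[0, 0, 0], [0, 0, 0], 85],
    [[0, 0, 0], [0, 0, 0], 85],
    [[0, 0, 0], [0, 0, 0], 85],
    [[0, 0, 0], [0, 0, 0], 85],
    [[0, 0, 0], [0, 0, -0.5], 85],
    [[0, 0, 0], [0, 0, -1], 85],
    [[0, 0, 0], [0, 0, -1], 85],
    [[0, 0, 0], [0, 0, -0.7], 85],
    [[0, 0, 0], [0, 0, 0], 85],
    [[0, 0, 0], [0, 0, 0], 85]
  ]
}}

```text
time_s: 51.4
position: [0.6054, -0.0741, 0.1893]
orientation: [0.706, 0.708, -0.0, -0.0]
contact_force: [0.1, -0.0, -0.4]
grip_width: 0.0848
finger_force: 0.0
```

```bash
python3 - <<'E'
from h import *
wboard("w7",z=.102)
C,im,D,H=grab("scene","scene3")
m=(H[...,2]<70)
for c,px,st in blobs(m,100,1):
    if not(200<c[0]<350 and 190<c[1]<270):continue
    P=depthpts(C,px,D);k=P[:,2]>.027
    print(c,st,np.percentile(P[:,2],[5,50,95]).round(4), P[k].mean(0).round(4) if k.any() else "")
to(.4258,.1097,.16,90.2)
E
```

```text
wb [570.  44.] [  506     0   134    93 10089] z 0.0346 [0.7528 0.0527] -4.29 [68. 51.]
wb [324. 237.] [  289   156    70   167 10737] z 0.1015 [ 0.606  -0.0751] -89.78 [125.  46.]
[272.94806763 217.57286634] [ 243  180   79   83 2484] [0.0029 0.2964 0.3843] [ 0.631  -0.0893  0.3154]
[321.4494382  264.43820225] [318 253   8  25 178] [0.0438 0.0781 0.1039] [0.616  0.0546 0.0812]
turn [-0.04 -0.01  0.  ] shift [ 6.14 -5.94  0.93] rows>= 7.0 yaw 90.21
```

View pics/w7.png

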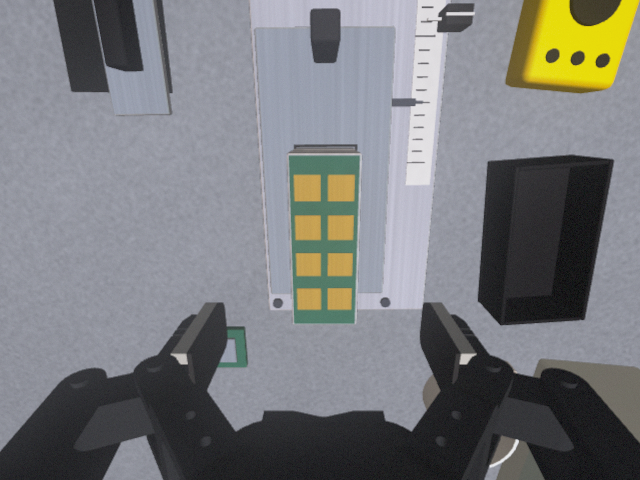

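The pile of five boards is square at (324,237). The cover has been knocked aside: it now overhangs the mat's right and near side at (140,60). Going over to measure it.

Request:
{"method": "arm_command", "body": {
  "plan": [
    [[0, 0, 0], [0.65, -0.65, 0.1], 85],
    [[0, 0, 0], [0.65, -0.65, 0.1], 85],
    [[0, 0, 0], [0.65, -0.65, 0.1], 85],
    [[0, 0, 0], [0.65, -0.65, 0.1], 85],
    [[0, 0, 0], [0.65, -0.65, 0.1], 85],
    [[0, 0, 0], [0.65, -0.65, 0.1], 85],
    [[0, 0, 0], [0.65, -0.65, 0.1], 85],
    [[0, 0, 0], [0.65, -0.65, 0.1], 85],
    [[0, 0, 0], [0, 0, 0], 85],
    [[0, 0, 0], [0, 0, 0], 85]
  ]
}}

```text
time_s: 52.5
position: [0.4486, 0.0814, 0.1648]
orientation: [0.705, 0.709, -0.001, -0.0]
contact_force: [0.3, 0.2, 0.3]
grip_width: 0.0852
finger_force: 0.0
```

```bash
python3 - <<'E'
from h import *
C,im,D,H=grab("wrist","w8")
for t in (80,110):
  for c,px,st in blobs(H[...,2]<t,200,1):
    Q=depthpts(C,px,D);z0=np.percentile(Q[:,2],90);k=abs(Q[:,2]-z0)<.004
    if z0<.11: r=rect(cast(C,px[k],Q[k,2].mean()));print(t,c.round(),st,Q[k,2].mean().round(4),r[0].round(4),round(r[1],2),np.round(r[2]))
# cover plate height map
u,v=np.meshgrid(np.arange(640),np.arange(480));px=np.c_[u.ravel(),v.ravel()];P=depthpts(C,px,D)
k=(abs(P[:,2]-.0105)<.003)&(abs(P[:,0]-.45)<.1)&(abs(P[:,1]-.09)<.14)
m=np.zeros(480*640,bool);m[k]=1
for c,q,st in blobs(m.reshape(480,640),800,1):
    QQ=depthpts(C,q,D);r=rect(QQ);pl=np.linalg.lstsq(np.c_[QQ[:,:2],np.ones(len(QQ))],QQ[:,2],rcond=None)[0];print("plate",c.round(),st[4],QQ[:,2].mean().round(4),r[0].round(4),round(r[1],2),np.round(r[2]),pl.round(3))
E
```

```text
80 [284. 161.] [ 244   97  106  167 9654] 0.0021 [0.4252 0.11  ] 89.36 [149.  89.]
80 [315. 224.] [ 305  189   21   73 1468] 0.036 [0.4418 0.0816] -89.66 [60. 16.]
80 [624. 222.] [607 213  33  21 523] 0.0403 [0.6999 0.0863] 0.27 [15. 14.]
80 [535. 267.] [ 496  240   83   55 2396] 0.1006 [0.6045 0.0646] 3.69 [20. 19.]
110 [285. 161.] [  244    97   107   168 10072] 0.0021 [0.4253 0.1099] 89.32 [149.  89.]
110 [315. 225.] [ 304  189   23   73 1525] 0.036 [0.4421 0.0816] -89.04 [60. 17.]
110 [624. 222.] [606 212  34  23 577] 0.0403 [0.6995 0.0864] -84.13 [15. 14.]
110 [537. 268.] [ 496  240   91   55 2541] 0.1006 [0.6044 0.0642] 0.29 [20. 19.]
plate [317. 211.] 6128 0.0101 [0.4424 0.0807] -89.09 [130.  50.] [-0.001 -0.001  0.011]
```

View pics/w8.png

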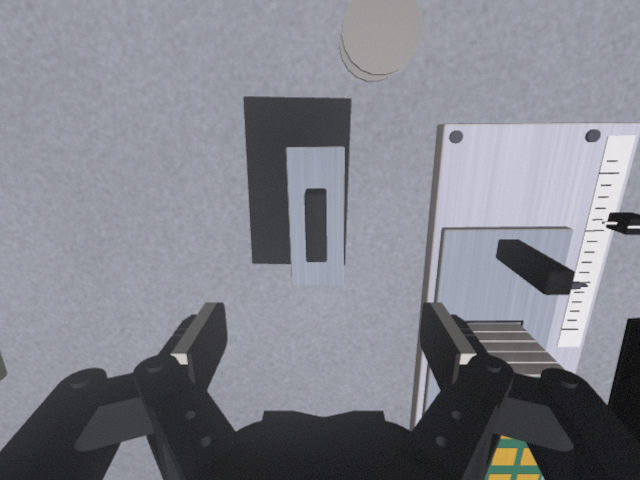

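The cover lies flat at px (315,225), with the mat at (298,180). It is still mostly on the mat: centre (0.442, 0.081), yaw 91°.

```bash
python3 - <<'E'
from h import *
to(.4422,.0812,.016,90.9)
E
```

```text
turn [-0.01  0.01 -0.17] shift [ 0.01 -0.23  4.97] rows>= 4.0 yaw 90.23
```

Request:
{"method": "arm_command", "body": {
  "plan": [
    [[0, 0, -0.17], [0, -0.1, 0.6], 60],
    [[0, 0, 0], [0, -0.1, 0.7], 60],
    [[0, 0, 0], [0, 0, 0.7], 60],
    [[0, 0, 0], [0, 0, 0.7], 60],
    [[0, 0, 0], [0, 0, 0.6], 60],
    [[0, 0, 0], [0, 0, 0.5], 60],
    [[0, 0, 0], [0, 0, 0], 60],
    [[0, 0, 0], [0, 0, 0], 60]
  ]
}}

```text
time_s: 53.35
position: [0.4437, 0.0808, 0.0515]
orientation: [0.702, 0.712, -0.0, 0.0]
contact_force: [-0.0, -0.0, 0.7]
grip_width: 0.0602
finger_force: 0.0
```

```bash
python3 - <<'E'
from h import *
C,im,D,H=grab("wrist")
for c,px,st in blobs(H[...,2]<110,200,1):
    Q=depthpts(C,px,D);z0=np.percentile(Q[:,2],90);k=abs(Q[:,2]-z0)<.004
    if z0<.07 and abs(c[0]-320)<70: r=rect(cast(C,px[k],Q[k,2].mean()));print(c.round(),st,Q[k,2].mean().round(4),r[0].round(4),round(r[1],2),np.round(r[2]))
to(.4422,.0812,.016,90.9)
E
```

```text
[320. 279.] [ 302  222   36  117 3937] 0.036 [0.4421 0.0821] -89.09 [60. 17.]
turn [ 0.01  0.   -0.01] shift [ 0.01 -0.06  1.2 ] rows>= 1.0 yaw 90.85
```

Request:
{"method": "arm_command", "body": {
  "plan": [
    [[0, 0, 0], [0.02, -0.05, 0.4], 60],
    [[0, 0, 0], [0, 0, 0.4], 60],
    [[0, 0, 0], [0, 0, 0.3], 60],
    [[0, 0, 0], [0, 0, 0.1], 60],
    [[0, 0, 0], [0, 0, 0], 60],
    [[0, 0, 0], [0, 0, 0], 10],
    [[0, 0, 0], [0, 0, 0], 10],
    [[0, 0, 0], [0, 0, 0], 10],
    [[0, 0, 0], [0, 0, 0], 10],
    [[0, 0, 0], [0, 0, 0], 10],
    [[0, 0, 0], [0, 0, 0], 10],
    [[0, 0, 0], [0, 0, 0], 10]
  ]
}}

```text
time_s: 54.6
position: [0.442, 0.0819, 0.0162]
orientation: [0.702, 0.713, 0.0, 0.0]
contact_force: [-0.7, 1.2, 5.1]
grip_width: 0.0162
finger_force: 79.0
```

```bash
python3 - <<'E'
from h import *
s=robot.read_state();print(s["position"],s["grip_width"],s["finger_force"])
s["position"][2]=.16
to(.606,-.0755,.16,90.2,s)
E
```

```text
[0.4420132  0.08188156 0.01623369] 0.016238352400068535 78.96042108535767
turn [ 0.02 -0.    0.17] shift [-5.27  5.45  0.  ] rows>= 6.0 yaw 90.89
```

Request:
{"method": "arm_command", "body": {
  "plan": [
    [[0, 0, 0], [0, 0, -0.5], 10],
    [[0, 0, 0], [0, 0, -0.7], 10],
    [[0, 0, 0], [0, 0, -0.7], 10],
    [[0, 0, 0], [0, 0, -0.8], 10],
    [[0, 0, 0], [0, 0, -0.8], 10],
    [[0, 0, 0.17], [0, 0, -0.8], 10],
    [[0, 0, 0], [0, 0, -0.5], 10],
    [[0, 0, 0], [-0.48, 0.495, 0], 10],
    [[0, 0, 0], [-0.48, 0.495, 0], 10],
    [[0, 0, 0], [-0.48, 0.495, 0], 10],
    [[0, 0, 0], [-0.48, 0.495, 0], 10],
    [[0, 0, 0], [-0.48, 0.495, 0], 10],
    [[0, 0, 0], [-0.48, 0.495, 0], 10],
    [[0, 0, 0], [-0.48, 0.495, 0], 10],
    [[0, 0, 0], [-0.48, 0.495, 0], 10],
    [[0, 0, 0], [-0.48, 0.495, 0], 10],
    [[0, 0, 0], [-0.48, 0.495, 0], 10],
    [[0, 0, 0], [-0.48, 0.495, 0], 10],
    [[0, 0, 0], [0, 0, 0], 10],
    [[0, 0, 0], [0, 0, 0], 10]
  ]
}}

```text
time_s: 56.6
position: [0.6046, -0.0759, 0.1586]
orientation: [0.706, 0.708, -0.001, -0.001]
contact_force: [0.0, -0.2, -3.8]
grip_width: 0.0162
finger_force: 78.6
```

```bash
python3 - <<'E'
from h import *
s=robot.read_state();print(s["grip_width"],s["finger_force"])
C,im,D,H=grab("wrist","w9")
u,v=np.meshgrid(np.arange(640),np.arange(480));px=np.c_[u.ravel(),v.ravel()];P=depthpts(C,px,D)
k=(abs(P[:,2]-(s["position"][2]-.0052))<.004)&(abs(P[:,0]-.606)<.032)&(abs(P[:,1]+.075)<.08)
Q=P[k];r=rect(Q);print(r[0].round(4),round(r[1]%180,2),np.round(r[2]),Q[:,1].max()-.065,Q[:,2].mean())
to(.606,-.0755,.1155,90.2)
E
```

```text
0.016210248777549802 78.62037777900696
[ 0.6048 -0.0769] 90.07 [130.  50.] -0.07679507489676705 0.1524328257170354
turn [-0.04 -0.01 -0.  ] shift [-0.    0.06  1.44] rows>= 2.0 yaw 90.2
```

Request:
{"method": "arm_command", "body": {
  "plan": [
    [[0, 0, 0], [0.03, 0.03, 0.4], 10],
    [[0, 0, 0], [0, 0, 0.4], 10],
    [[0, 0, 0], [0, 0, 0.4], 10],
    [[0, 0, 0], [0, 0, 0.18], 10],
    [[0, 0, 0], [0, 0, 0], 10],
    [[0, 0, 0], [0, 0, 0], 10],
    [[0, 0, 0], [0, 0, 0], 10]
  ]
}}

```text
time_s: 57.35
position: [0.6068, -0.0752, 0.1187]
orientation: [0.706, 0.708, 0.0, 0.001]
contact_force: [0.1, -0.8, -2.3]
grip_width: 0.0164
finger_force: 78.7
```

Request:
{"method": "arm_command", "body": {
  "plan": [
    [[0, 0, 0], [0.01, -0.02, 0.06], 10],
    [[0, 0, 0], [0, 0, 0.05], 10],
    [[0, 0, 0], [0, 0, 0], 10],
    [[0, 0, 0], [0, 0, 0], 10],
    [[0, 0, 0], [0, 0, 0], 10]
  ]
}}

```text
time_s: 57.85
position: [0.6059, -0.0748, 0.1152]
orientation: [0.706, 0.708, 0.0, 0.0]
contact_force: [-0.1, 0.1, 1.2]
grip_width: 0.0164
finger_force: 79.0
```

Contact is made (fz went from -2.3 to +1.2 N). Releasing and rising.

Request:
{"method": "arm_command", "body": {
  "plan": [
    [[0, 0, 0], [0, 0, 0], 30],
    [[0, 0, 0], [0, 0, 0], 60],
    [[0, 0, 0], [0, 0, 0], 60],
    [[0, 0, 0], [0, 0, 0], 60],
    [[0, 0, 0], [0, 0, -0.3], 60],
    [[0, 0, 0], [0, 0, -0.8], 60],
    [[0, 0, 0], [0, 0, -0.8], 60],
    [[0, 0, 0], [0, 0, -0.8], 60],
    [[0, 0, 0], [0, 0, 0], 60],
    [[0, 0, 0], [0, 0, 0], 60]
  ]
}}

```text
time_s: 58.85
position: [0.6059, -0.0748, 0.1965]
orientation: [0.706, 0.708, 0.0, 0.001]
contact_force: [-1.4, 0.5, -0.1]
grip_width: 0.0603
finger_force: 0.0
```

```bash
python3 - <<'E'
from h import *
C,im,D,H=grab("wrist","w10")
u,v=np.meshgrid(np.arange(640),np.arange(480));px=np.c_[u.ravel(),v.ravel()];P=depthpts(C,px,D)
k=(abs(P[:,2]-.110)<.004)&(abs(P[:,0]-.606)<.035)&(abs(P[:,1]+.075)<.08)
Q=P[k];r=rect(Q);print(r[0].round(4),round(r[1]%180,2),np.round(r[2]),Q[:,2].mean())
print(np.linalg.lstsq(np.c_[Q[:,:2],np.ones(len(Q))],Q[:,2],rcond=None)[0].round(4))
# post top
k=(abs(P[:,2]-.102)<.003)&(abs(P[:,0]-.606)<.03)&(abs(P[:,1]-.06)<.03);Q=P[k];r=rect(Q);print("post",len(Q),r[0].round(4),r[1],np.round(r[2]))
to(.606,.0635,.17,90.2)
E
```

```text
[ 0.6062 -0.0759] 90.21 [130.  50.] 0.10908598866247578
[-1.000e-04 -1.400e-03  1.091e-01]
post 929 [0.6062 0.0628] -89.497856 [18. 17.]
turn [-0.01 -0.    0.  ] shift [4.61 0.04 0.85] rows>= 4.0 yaw 90.2
```

View pics/w10.png

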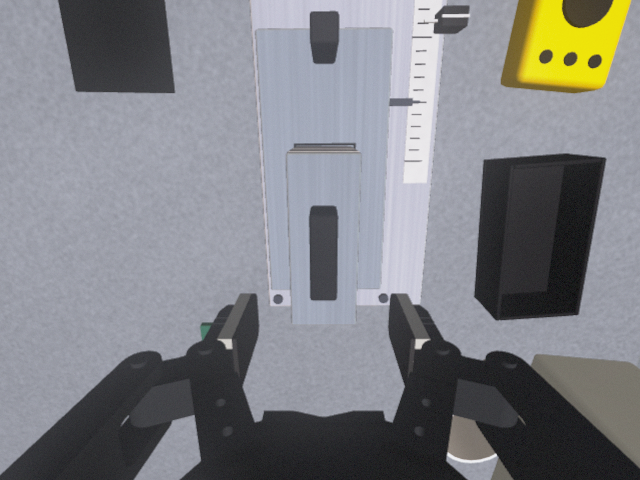

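The cover is square on the pile: centre (0.6062, -0.0759), 90.2°, level. The post top is at (0.6062, 0.0628). Moving above the post.

Request:
{"method": "arm_command", "body": {
  "plan": [
    [[0, 0, 0], [0.65, 0, 0], 60],
    [[0, 0, 0], [0.65, 0.02, 0], 60],
    [[0, 0, 0], [0.65, 0, 0], 60],
    [[0, 0, 0], [0.65, 0, 0.2], 60],
    [[0, 0, 0], [0.65, 0, 0.3], 60],
    [[0, 0, 0], [0.65, 0, 0.3], 60],
    [[0, 0, 0], [0.7, 0, 0.2], 60],
    [[0, 0, 0], [0, 0, 0], 60],
    [[0, 0, 0], [0, 0, 0], 60],
    [[0, 0, 0], [0, 0, 0], 60]
  ]
}}

```text
time_s: 59.9
position: [0.6058, 0.0625, 0.1656]
orientation: [0.706, 0.708, -0.0, 0.0]
contact_force: [-0.1, -0.8, -0.3]
grip_width: 0.0602
finger_force: 0.0
```

```bash
cat >> h.py <<'E'
def mark(name=None):
    C,im,D,H=grab("wrist",name);V=H[...,2]
    uv=proj(C,[[.705,.086,.041],[.670,.032,.03]]);print("expect px",uv.round())
    u,v=np.meshgrid(np.arange(640),np.arange(480));px=np.c_[u.ravel(),v.ravel()];P=depthpts(C,px,D).reshape(480,640,3)
    # white line on rider top: bright pixels where depth height is about the rider's top
    rt=(P[...,2]>.036)&(P[...,2]<.046)&(P[...,0]>.69)&(P[...,0]<.72)&(P[...,1]>.06)&(P[...,1]<.12)
    w=np.argwhere(rt&(V>150))[:,::-1];zr=np.median(P[rt][:,2])
    ym=cast(C,w,zr).mean(0);print("mark",len(w),w.mean(0).round(1),ym.round(4))
    # pointer: dark/grey, x .663-.685
    pt=(V<150)&(P[...,2]>.024)&(P[...,0]>.664)&(P[...,0]<.673)&(P[...,1]>-.02)&(P[...,1]<.12)
    for c,q,st in blobs(pt,15,1):
        zz=np.percentile(P[q[:,1],q[:,0],2],80);yp=cast(C,q,zz);print("ptr",c.round(1),len(q),zz.round(4),yp.mean(0).round(4),"gap",(ym[1]-yp[:,1].mean()).round(4))
    return C,im,P
E
python3 - <<'E'
from h import *
s=robot.read_state();print(s["position"])
C,im,P=mark()
uv=proj(C,[[.69,.06,.03]])[0].astype(int);print(uv)
y0=max(uv[1]-100,0);x0=max(min(uv[0]-100,440),0)
cv2.imwrite("pics/w11c.png",cv2.resize(im[y0:y0+200,x0:x0+200,::-1],None,fx=3,fy=3));print(x0,y0)
to(.606,.063,.075,90.2)
E
```

```text
[0.60579428 0.06247734 0.16559354]
expect px [[448. 201.]
 [396. 259.]]
mark 80 [449.2 202. ] [0.7062 0.0855 0.041 ]
ptr [393.5 264.2] 75 0.0287 [0.6682 0.0268 0.0287] gap 0.0587
ptr [583.1 429.1] 3236 0.2532 [0.6597 0.0829 0.2532] gap 0.0027
ptr [520.7 429.4] 298 0.2298 [0.6642 0.0575 0.2298] gap 0.028
[422 228]
322 128
turn [-0.    0.01 -0.01] shift [0.02 0.   3.03] rows>= 3.0 yaw 90.16
```

View pics/w11c.png

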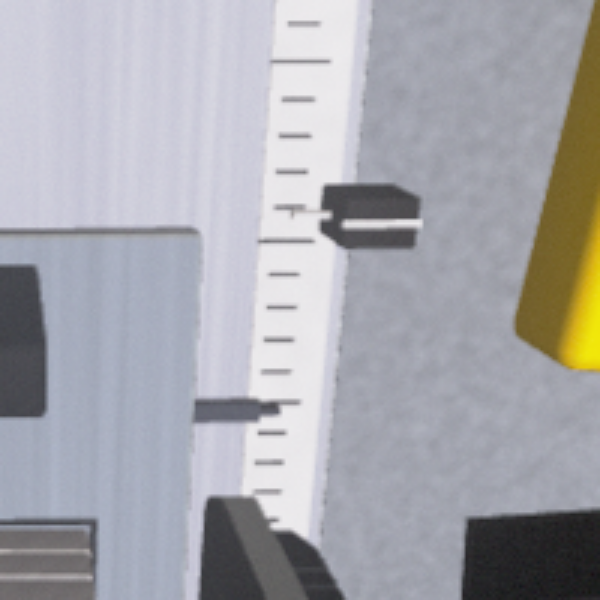

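Pointer tip at (393.5,264) and mark line at (449,202) in the full image give a gap of about 58.7 mm, inside the stated 35–70 mm. Gripping the post.

Request:
{"method": "arm_command", "body": {
  "plan": [
    [[0, 0, 0], [0.02, 0.01, 0.5], 60],
    [[0, 0, 0], [0, 0, 0.6], 60],
    [[0, 0, 0], [0, 0, 0.6], 60],
    [[0, 0, 0], [0, 0, 0.6], 60],
    [[0, 0, 0], [0, 0, 0.5], 60],
    [[0, 0, 0], [0, 0, 0.2], 60],
    [[0, 0, 0], [0, 0, 0], 60],
    [[0, 0, 0], [0, 0, 0], 10],
    [[0, 0, 0], [0, 0, 0], 10],
    [[0, 0, 0], [0, 0, 0], 10],
    [[0, 0, 0], [0, 0, 0], 10],
    [[0, 0, 0], [0, 0, 0], 10],
    [[0, 0, 0], [0, 0, 0], 10],
    [[0, 0, 0], [0, 0, 0], 10]
  ]
}}

```text
time_s: 61.35
position: [0.606, 0.0638, 0.0771]
orientation: [0.706, 0.709, -0.0, 0.0]
contact_force: [-1.6, -0.3, 5.2]
grip_width: 0.0164
finger_force: 79.6
```

Request:
{"method": "arm_command", "body": {
  "plan": [
    [[0, 0, 0], [0.03, 0, 0], 10],
    [[0, 0, 0], [0.05, 0, 0], 10],
    [[0, 0, 0], [0.07, 0, 0], 10],
    [[0, 0, 0], [0.1, 0, 0], 10],
    [[0, 0, 0], [0.1, 0, 0], 10],
    [[0, 0, 0], [0.1, 0, 0], 10],
    [[0, 0, 0], [0.1, 0, 0], 10],
    [[0, 0, 0], [0.1, 0, 0], 10],
    [[0, 0, 0], [0.1, 0, 0], 10],
    [[0, 0, 0], [0.1, 0, 0], 10],
    [[0, 0, 0], [0.1, 0, 0], 10],
    [[0, 0, 0], [0.1, 0, 0], 10],
    [[0, 0, 0], [0.1, 0, 0], 10],
    [[0, 0, 0], [0.1, 0, 0], 10],
    [[0, 0, 0], [0.1, 0, 0], 10],
    [[0, 0, 0], [0.1, 0, 0], 10],
    [[0, 0, 0], [0.1, 0, 0], 10],
    [[0, 0, 0], [0.07, 0, 0], 10],
    [[0, 0, 0], [0.05, 0, 0], 10],
    [[0, 0, 0], [0, 0, 0], 10]
  ]
}}

```text
time_s: 63.35
position: [0.6054, 0.1127, 0.0771]
orientation: [0.705, 0.709, -0.001, 0.001]
contact_force: [-3.5, -5.6, 7.6]
grip_width: 0.0163
finger_force: 79.7
```

```bash
python3 - <<'E'
from h import *
C,im,P=mark()
uv=proj(C,[[.685,.085,.03]])[0].astype(int);print(uv)
y0=max(uv[1]-50,0);x0=uv[0]-60
cv2.imwrite("pics/w12c.png",cv2.resize(im[y0:y0+100,x0:x0+120,::-1],None,fx=5,fy=5));print(x0,y0)
C,im,D,H=grab("scene","scene4")
uv=proj(C,[[.69,.085,.03]])[0].astype(int);y0=uv[1]-40;x0=uv[0]-50;print(x0,y0)
cv2.imwrite("pics/s4c.png",cv2.resize(im[y0:y0+80,x0:x0+100,::-1],None,fx=6,fy=6))
E
```

```text
expect px [[490. 316.]
 [418. 377.]]
mark 139 [491.8 316.5] [0.7061 0.0853 0.0409]
ptr [421.1 318.6] 164 0.0286 [0.6682 0.0761 0.0286] gap 0.0092
[449 307]
389 257
302 253
```

View pics/w12c.png

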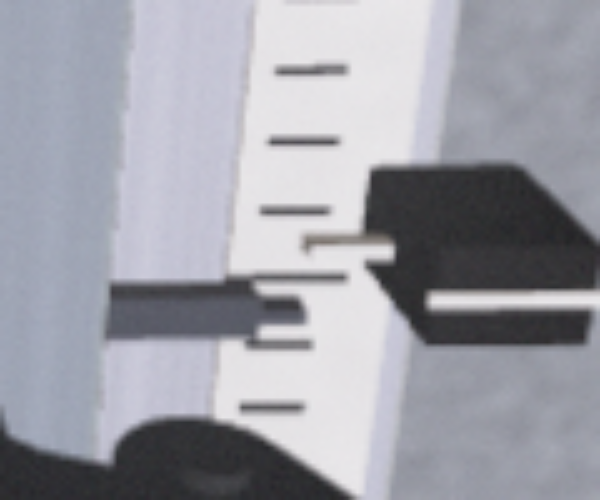

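The crop shows the pointer tip at about px (449,319) and the rider's white line at about (491,316), so roughly 9 mm remain. I'll cross-check with the near-vertical first wrist picture, which has little parallax.

```bash
python3 - <<'E'
from h import *
s={"position":np.array([.602,-.0018,.231]),"orientation":np.array([.707,.707,0,0])/np.linalg.norm([.707,.707])}
C=cam("wrist",s);im=cv2.imread("pics/w1.png",0).astype(float)
for u0,u1 in((385,392),(394,399),(400,406)):
    print(u0,im[174:192,u0:u1].mean(1).round())
def cen(u0,u1,r0,r1,bg):
    p=np.clip(bg-im[r0:r1,u0:u1].mean(1)-15,0,None);return (p*np.arange(r0,r1)).sum()/p.sum()
p=im[115:123,430:444].mean(1);w=np.clip(p-110,0,None);rm=(w*np.arange(115,123)).sum()/w.sum()
ym=cast(C,[[437,rm]],.041)[0];print("mark row",rm,ym.round(4))
for z in(.024,.0286):
    for u0,u1,bg in((387,393,212),(396,400,225)):
        r=cen(u0,u1,176,188,bg);y=cast(C,[[(u0+u1)/2,r]],z)[0];print(z,r.round(2),y.round(4),"gap",(ym[1]-y[1]).round(4))
# now
C,im,P=mark()
print("tip depth z",P[316:322,440:452,2].round(4)[::2,::3],"wire",P[303:308,454:462,2].round(4)[::2,::3])
E
```

```text
385 [206. 205. 205. 204. 141. 103. 106. 106. 106. 105. 137. 189. 205. 204.
 205. 204. 205. 205.]
394 [202. 203. 203. 205. 142. 102. 106. 105. 106. 107. 144. 190. 203. 203.
 205. 204. 208. 207.]
400 [233. 233. 233. 233. 210. 175. 128. 104. 139. 184. 207. 230. 233. 233.
 233. 194. 175. 224.]
mark row 118.15496619864795 [0.707  0.0856 0.041 ]
0.024 181.04 [0.6705 0.0253 0.024 ] gap 0.0603
0.024 181.04 [0.6787 0.0253 0.024 ] gap 0.0603
0.0286 181.04 [0.6696 0.026  0.0286] gap 0.0596
0.0286 181.04 [0.6777 0.026  0.0286] gap 0.0596
expect px [[490. 315.]
 [418. 377.]]
mark 141 [491.9 316.5] [0.7061 0.0853 0.041 ]
ptr [421.1 318.7] 168 0.0286 [0.6682 0.076  0.0286] gap 0.0093
tip depth z [[0.028  0.0247 0.0252 0.0209]
 [0.0285 0.0272 0.0279 0.0263]
 [0.0288 0.0282 0.0272 0.0278]] wire [[0.028  0.027  0.0268]
 [0.0305 0.0295 0.0289]
 [0.0294 0.0308 0.0301]]
```

```bash
python3 - <<'E'
from h import *
C,im,D,H=grab("wrist");V=H[...,2].astype(int)
print(V[298:326,438:470:2])
for uv in([[447,319],[455,305.5],[421,319]],):
    print(cast(C,uv,.028).round(4))
E
```

```text
[[231 217 151 151 151 153 152 156 166 231 229 231  83  54  55  54]
 [230 212  94  94  93  94  96  92 136 230 231 230  64  56  56  55]
 [228 225 210 210 210 211 213 212 216 231 229 225  53  59  57  54]
 [229 230 231 229 229 230 229 230 230 231 232 223  58  58  55  57]
 [227 231 229 230 230 227 229 230 231 232 231 221  56  58  55  55]
 [229 230 230 230 229 225 202 201 204 205 202 191  75  91  68  54]
 [229 229 229 229 230 224 145 144 144 146 146 139 113 119 101  49]
 [228 229 229 229 229 222 115 144 145 145 143 143 144 142 145  53]
 [228 230 230 229 230 218 132 215 216 218 215 216 213 215 216  71]
 [230 230 230 229 229 226 175 230 229 228 230 229 229 229 230  61]
 [230 229 229 229 230 230 217 229 229 229 230 223 176 176 179  54]
 [229 229 229 229 229 230 229 230 230 230 231 228  90  91  90  54]
 [229 230 229 229 230 230 231 231 229 230 230 231 100  53  55  54]
 [178 179 179 178 178 180 180 178 184 181 206 230 189  54  47  54]
 [ 96  95  96  97  97  99  99 100 101  98 167 229 226 102  52  49]
 [ 68 169 168 167 168 169 168 167 169 167 198 230 231 183  51  52]
 [ 71 189 222 222 223 223 223 222 223 221 225 231 230 212  50  53]
 [ 68 137 211 211 212 220 231 229 231 229 230 230 231 226 102  53]
 [ 85  94 128 125 127 151 230 231 230 230 231 229 231 231 192  48]
 [103  94  67  69  66  82 230 230 230 231 231 230 230 231 222  53]
 [103 101  65  67  63  67 207 230 231 230 230 230 231 230 225  94]
 [101 102  92  95  95  92 181 230 230 231 231 230 231 231 223 170]
 [102 103 103 101 104 106 182 232 231 229 231 231 230 231 223 208]
 [107 113 131 127 127 126 194 231 231 229 229 230 231 231 221 215]
 [104 141 215 216 215 217 225 232 230 230 229 230 230 231 218 215]
 [104 161 230 230 232 231 230 231 230 229 229 230 231 230 217 213]
 [141 153 208 207 208 208 208 230 230 229 230 230 230 230 217 214]
 [112 101 126 124 125 121 124 231 230 229 229 229 231 229 216 213]]
[[0.685  0.0755 0.028 ]
 [0.6889 0.0853 0.028 ]
 [0.6684 0.0754 0.028 ]]
```

Request:
{"method": "arm_command", "body": {
  "plan": [
    [[0, 0, 0], [0.05, 0, 0], 10],
    [[0, 0, 0], [0.08, 0, 0], 10],
    [[0, 0, 0], [0.08, 0, 0], 10],
    [[0, 0, 0], [0.08, 0, 0], 10],
    [[0, 0, 0], [0.04, 0, 0], 10],
    [[0, 0, 0], [0, 0, 0], 10],
    [[0, 0, 0], [0, 0, 0], 10]
  ]
}}

```text
time_s: 64.25
position: [0.6052, 0.1224, 0.077]
orientation: [0.705, 0.709, -0.001, 0.001]
contact_force: [-3.3, -5.2, 7.3]
grip_width: 0.0166
finger_force: 79.7
```

```bash
python3 - <<'E'
from h import *
C,im,P=mark();V=cv2.cvtColor(im,cv2.COLOR_RGB2HSV)[...,2].astype(int)
a,b=proj(C,[[.682,.0855,.028],[.689,.0855,.028]]);print(a,b)
r=int(a[1]);u=int(a[0])
print(r,u);print(V[r-12:r+14,u-12:u+22:2])
E
```

```text
expect px [[488. 330.]
 [417. 389.]]
mark 118 [490.7 330.7] [0.7069 0.0853 0.041 ]
ptr [421.3 318.7] 160 0.0285 [0.6683 0.0857 0.0285] gap -0.0004
[442.5341777  318.65797974] [453.45325868 318.70561223]
318 442
[[211 215 194 233 232 232 232 230 230 231 232 231 231 232 233 209  60]
 [213 216 208 233 232 232 233 230 231 232 231 231 232 233 233 208  55]
 [212 216 199 232 232 232 230 229 230 231 231 232 232 232 234 180  55]
 [213 216 199 234 233 232 230 232 232 230 231 231 232 234 233 161  55]
 [212 215 200 232 232 232 232 231 231 232 232 233 233 233 233 136  55]
 [213 216 199 233 232 163 163 164 163 166 166 172 232 233 233  93  54]
 [214 217 202 231 226  76  76  82  82  81  81  98 232 233 232  84  54]
 [140 143 131 158 148 184 211 211 212 213 213 214 233 234 233  82  53]
 [ 71  73  70  70  69 197 233 232 231 232 232 232 232 233 234  62  55]
 [ 67  73  68  70  72 141 214 214 214 219 232 232 233 233 227  51  54]
 [ 87  89  86  89  88  98 129 130 130 154 230 232 233 233 226  54  56]
 [106 105 105 103 103  96  70  68  68 110 175 177 179 175 168 110 111]
 [109 106 108 108 105 100  69  71  68
[... 257 characters left out ...]
104 105 107 140 218 216 216 219 232 232 232 232 233 195 160]
 [104 103 105 106 105 163 231 231 231 232 233 232 233 232 232 196  69]
 [145 114  88  90  88 130 182 176 164 164 164 163 161 172 232 213  53]
 [200 147  69  69  71  83  98  91  76  75  74  73  72 125 231 228 102]
 [213 173 169 170 213 212 213 212 210 210 210 213 211 216 232 232 187]
 [215 187 223 222 232 232 233 233 233 232 232 232 233 230 232 233 214]
 [214 196 232 232 232 233 232 232 233 232 232 232 231 233 232 232 229]
 [215 199 231 232 232 232 233 233 231 232 233 231 232 232 232 232 233]
 [215 198 231 232 233 233 232 233 233 232 233 231 231 232 232 232 233]
 [214 203 233 232 231 232 233 233 233 232 233 232 233 232 232 233 232]]
```

The pointer is in line with the mark (gap under 1 mm). Holding.

Request:
{"method": "arm_command", "body": {
  "plan": [
    [[0, 0, 0], [0, 0, 0], 10],
    [[0, 0, 0], [0, 0, 0], 10],
    [[0, 0, 0], [0, 0, 0], 10],
    [[0, 0, 0], [0, 0, 0], 10],
    [[0, 0, 0], [0, 0, 0], 10],
    [[0, 0, 0], [0, 0, 0], 10],
    [[0, 0, 0], [0, 0, 0], 10],
    [[0, 0, 0], [0, 0, 0], 10],
    [[0, 0, 0], [0, 0, 0], 10],
    [[0, 0, 0], [0, 0, 0], 10],
    [[0, 0, 0], [0, 0, 0], 10],
    [[0, 0, 0], [0, 0, 0], 10],
    [[0, 0, 0], [0, 0, 0], 10],
    [[0, 0, 0], [0, 0, 0], 10],
    [[0, 0, 0], [0, 0, 0], 10],
    [[0, 0, 0], [0, 0, 0], 10],
    [[0, 0, 0], [0, 0, 0], 10],
    [[0, 0, 0], [0, 0, 0], 10],
    [[0, 0, 0], [0, 0, 0], 10],
    [[0, 0, 0], [0, 0, 0], 10]
  ]
}}

```text
time_s: 66.3
position: [0.6052, 0.1224, 0.077]
orientation: [0.705, 0.709, -0.001, 0.001]
contact_force: [-3.3, -4.3, 7.4]
grip_width: 0.0164
finger_force: 79.7
```

```bash
python3 - <<'E'
from h import *
mark();C,im,D,H=grab("scene")
u,v=np.meshgrid(np.arange(640),np.arange(480));P=depthpts(C,np.c_[u.ravel(),v.ravel()],D)
k=(abs(P[:,2]-.110)<.004)&(abs(P[:,0]-.606)<.04)&(abs(P[:,1]+.017)<.08);r=rect(P[k]);print("cover scene",r[0].round(4),round(r[1],1),np.round(r[2]))
E
```

```text
expect px [[488. 330.]
 [417. 388.]]
mark 126 [490.6 330.6] [0.7067 0.0853 0.0409]
ptr [421.4 318.7] 163 0.0286 [0.6682 0.0857 0.0286] gap -0.0004
cover scene [ 0.6073 -0.0185] -89.2 [134.  54.]
```

Request:
{"method": "arm_command", "body": {
  "plan": [
    [[0, 0, 0], [0, 0, 0], 10],
    [[0, 0, 0], [0, 0, 0], 10],
    [[0, 0, 0], [0, 0, 0], 10],
    [[0, 0, 0], [0, 0, 0], 10],
    [[0, 0, 0], [0, 0, 0], 10],
    [[0, 0, 0], [0, 0, 0], 10]
  ]
}}

```text
time_s: 67.0
position: [0.6052, 0.1224, 0.077]
orientation: [0.705, 0.709, -0.001, 0.001]
contact_force: [-3.4, -4.5, 7.0]
grip_width: 0.0162
finger_force: 79.7
```

Request:
{"method": "arm_command", "body": {
  "plan": [
    [[0, 0, 0], [-0.04, 0, 0], 10],
    [[0, 0, 0], [-0.07, 0, 0], 10],
    [[0, 0, 0], [-0.1, 0, 0], 10],
    [[0, 0, 0], [-0.1, 0, 0], 10],
    [[0, 0, 0], [-0.1, 0, 0], 10],
    [[0, 0, 0], [-0.1, 0, 0], 10],
    [[0, 0, 0], [-0.1, 0, 0], 10],
    [[0, 0, 0], [-0.1, 0, 0], 10],
    [[0, 0, 0], [-0.1, 0, 0], 10],
    [[0, 0, 0], [-0.1, 0, 0], 10],
    [[0, 0, 0], [-0.1, 0, 0], 10],
    [[0, 0, 0], [-0.1, 0, 0], 10],
    [[0, 0, 0], [-0.1, 0, 0], 10],
    [[0, 0, 0], [-0.1, 0, 0], 10],
    [[0, 0, 0], [-0.1, 0, 0], 10],
    [[0, 0, 0], [-0.1, 0, 0], 10],
    [[0, 0, 0], [-0.1, 0, 0], 10],
    [[0, 0, 0], [-0.1, 0, 0], 10],
    [[0, 0, 0], [-0.1, 0, 0], 10],
    [[0, 0, 0], [-0.07, 0, 0], 10]
  ]
}}

```text
time_s: 69.0
position: [0.606, 0.0667, 0.0771]
orientation: [0.706, 0.709, -0.0, 0.001]
contact_force: [-2.4, -1.2, 6.1]
grip_width: 0.0162
finger_force: 79.6
```

Request:
{"method": "arm_command", "body": {
  "plan": [
    [[0, 0, 0], [-0.04, 0, 0], 10],
    [[0, 0, 0], [0, 0, 0], 10],
    [[0, 0, 0], [0, 0, 0], 30],
    [[0, 0, 0], [0, 0, 0], 60],
    [[0, 0, 0], [0, 0, 0], 60],
    [[0, 0, 0], [0, 0, 0], 60],
    [[0, 0, 0], [0, 0, -0.5], 60],
    [[0, 0, 0], [0, 0, -0.9], 60],
    [[0, 0, 0], [0, 0, -0.9], 60],
    [[0, 0, 0], [0, 0, -0.9], 60],
    [[0, 0, 0], [0, 0, -0.9], 60],
    [[0, 0, 0], [-0.7, 0, 0], 60],
    [[0, 0, 0], [-0.7, 0, 0], 60],
    [[0, 0, 0], [-0.7, 0, 0], 60],
    [[0, 0, 0], [-0.7, 0, 0], 60],
    [[0, 0, 0], [0, 0, 0], 60],
    [[0, 0, 0], [0, 0, 0], 60]
  ]
}}

```text
time_s: 70.7
position: [0.6064, -0.0177, 0.1988]
orientation: [0.706, 0.708, 0.0, -0.0]
contact_force: [-1.6, -0.1, -0.3]
grip_width: 0.0596
finger_force: 0.0
```

```bash
python3 - <<'E'
from h import *
C,im,D,H=grab("wrist")
u,v=np.meshgrid(np.arange(640),np.arange(480));P=depthpts(C,np.c_[u.ravel(),v.ravel()],D)
k=(abs(P[:,2]-.110)<.004)&(abs(P[:,0]-.606)<.035)&(abs(P[:,1]+.075)<.09)
Q=P[k];r=rect(Q);print("cover",r[0].round(4),round(r[1]%180,2),np.round(r[2]),Q[:,2].mean(),np.linalg.lstsq(np.c_[Q[:,:2],np.ones(len(Q))],Q[:,2],rcond=None)[0].round(4))
k=(abs(P[:,2]-.102)<.003)&(abs(P[:,0]-.606)<.03)&(abs(P[:,1]-.06)<.03);r=rect(P[k]);print("post",r[0].round(4))
mark()
# pile sides: steps between z bands
for z in (.046,.06,.074,.088,.102):
    k=(abs(P[:,2]-z+.007)<.006)&(abs(P[:,0]-.606)<.04)&(P[:,1]>-.06)&(P[:,1]<.03);Q=P[k]
    if len(Q)>20:print(z,len(Q),"front y",np.median(Q[:,1]).round(4),"x",np.percentile(Q[:,0],[2,98]).round(4))
print(robot.read_state()["contact_force"])
E
```

```text
cover [ 0.6062 -0.0758] 90.18 [131.  50.] 0.10915179124338521 [-1.000e-04 -1.500e-03  1.091e-01]
post [0.6063 0.0631]
expect px [[444.  97.]
 [394. 163.]]
mark 81 [445.3  97.8] [0.7061 0.0855 0.0409]
ptr [391.3 169.7] 63 0.0285 [0.6682 0.026  0.0285] gap 0.0595
ptr [580.9 428.1] 3522 0.2864 [0.6598 0.0032 0.2864] gap 0.0822
0.046 181 front y -0.0106 x [0.5795 0.6313]
0.06 227 front y -0.0106 x [0.5825 0.6293]
0.074 217 front y -0.0109 x [0.5826 0.6294]
0.088 250 front y -0.0104 x [0.5822 0.6294]
0.102 326 front y -0.0105 x [0.5823 0.6294]
[ 0.19864529 -0.10254923 -0.06767889]
```

```bash
python3 -c "
from workcell import robot
print(robot.job_done())"
```

```text
the job is handed in; nothing more can be done
None
```

I stacked all five boards and the cover squarely on the carriage, held the pointer within about 1 mm of the mark for over 2 s, let the carriage back fully home with the pile still square, and handed the job in; no verdict came back.

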